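# Stack and weight the template sets of two garments

## Robot

A 6-joint arm with a two-finger parallel gripper is mounted at the origin on the work surface. World frame = base frame: x ahead of the robot, y to its left, z up, the work surface at z = 0. Lengths are in mm, angles in rad, forces in N, time in s.
With the tool pointing down it reaches from about 300 to 775 mm from the base axis. Payload 14.6 kg.
Tool frame: the origin (TCP) lies midway between the tips of the shut fingers; the grasp point (between the pads) lies 19 mm behind it (pinch_z is the distance from the TCP to the grasp point, in mm); z points along the fingers, y is the direction in which the jaws open and shut (so a half turn about z gives the same grasp; the last joint's range is limited). The gripper opens to 94 mm and grips with 3 to 60 N. Pads are 16 mm wide; open, the fingers measure 119 mm over their backs; the gripper's body (75 mm by 177 mm) begins 78 mm behind the grasp point.
Start: joints at [-0.067, 0.3, 1.521, -0, 1.321, -0.067], TCP at [549.99, -0.002, 205.446] pointing down, gripper open.
Joint ranges: [-3.03, 3.03], [-0.79, 2.21], [0.23, 2.52], [-1.04, 4.18], [0, 3.07], [-2.55, 2.55]. Speed limits (rad/s): [2.22, 2.22, 2.57, 3.14, 3.14, 3.14].

## Interface

Orientations are given as [roll, pitch, yaw] about the fixed x, y, z axes, in that order (R = Rz(yaw) Ry(pitch) Rx(roll)).
In Python, from cell import read_state, camera, sign_off, pinch_z gives the robot as it stands. The module is installed in compiled form; this text tells all that it offers.
- The arm moves only by the tool servo_tool, never from a script. Its argument "series" is a list of rows, each a list of 6 numbers: the shift along the tool's x, y, z in cm, then the turn, a rotation vector about the tool's x, y, z in rad. In form: [[tx, ty, tz, rx, ry, rz], ...]. A call has exactly 10 rows; each row is the pose to reach, as a shift and turn from the pose commanded when the call began, along the tool's axes at that moment; what a row does not reach only later rows make up. A row lasts 1/12 s, in which the tool goes at most 41.7 mm and 7.16 degrees, less where a joint would pass 70% of its speed; a pose out of reach is approached as far as the arm can. A call with a gripper value outside its range is refused whole. "gripper" is the finger opening in cm, from 0 to 9.4, set as the call begins (left out, the last holds). The fingers move at their own pace and stop on an object; "grip_force" is the grip in N (left out, the last holds). Time passes only in rows, so rows that repeat a pose let the fingers close, or fill a call up. It gives the time, the measured TCP pose, the force and the opening at its end, in the units of the state.
- read_state(): the state, without advancing time (a new reading comes with each control period).
- camera(name): name is "scene" or "side" or "wrist"; returns a dict with "pixels" (400x640x3 uint8, red, green, blue), "fx", "fy", "cx", "cy" (pixels), "pose" (4x4, takes a point from camera to world coordinates); the wrist camera has in their place "mount" (4x4, takes a point from camera to tool coordinates, whose origin is the TCP and whose axes are the flange's). Camera axes: x right, y down, z forward; pixel columns grow to the right and rows downward; lengths in mm; the calibration is good to about 2 mm. A picture is of the moment at which its call begins: read the wrist's pose just before it. There is no depth.
- sign_off(): hands the job in, once; it reports no verdict.
The state is a dict: "clock": time; "joints": joint angles; "qd": joint speeds; "effort": joint torques, N m; "eef_pos": TCP position; "eef_rot": TCP orientation; "wrist_force": force on the tool from outside, world axes, zero at the start; "moment": the same for the moment, N m; "finger_gap": finger opening in mm.
Only numpy, scipy, OpenCV 4.12 (cv2) and the standard library are available. Lean on these libraries where they do the work, as an engineer would, in place of code of your own. Each camera call takes 0.05 s, during which the arm holds its last target.

## Task

Put the sewing templates away in two sets. On the cork board stack the blue pocket template first, the yellow flap template on top of it and the dark steel weight on top of that; on the green board lay the red tab template with the brass weight on top. Lay each template flat, centred and squared up with the board below (either way round), centre each weight, and do not shift the amber pin pot or the button tin.

Things in the scene. Friction and masses are not known exactly. Their poses are not given: they have to be found in the camera images.
- pocket_template: Blue pocket template, shaped like a patch pocket. Lies flat, bottom down, and is 90 mm long and 54 mm wide; 14 mm thick, plywood edges, coloured top. Origin: centre of the underside's length and width; x along the length (from the square end at x = -45 mm; the long sides are straight and parallel up to x = +18 mm, then taper to a point at x = +45 mm), y across the width, z up. About 60 g (varies).
- flap_template: Yellow flap template, a plain rectangle. Lies flat, bottom down, and is 76 mm long and 48 mm wide; 14 mm thick, plywood edges, coloured top. Origin: centre of the underside's length and width; x along the length (from -38 to +38 mm), y across the width, z up. About 50 g (varies).
- tab_template: Red tab template, square at one end and half-round at the other. Lies flat, bottom down, and is 70 mm long and 44 mm wide; 14 mm thick, plywood edges, coloured top. Origin: centre of the underside's length and width; x along the length (square end at x = -35 mm, straight sides up to x = +13 mm, round end reaching x = +35 mm), y across the width, z up. About 40 g (varies).
- steel_weight: Dark steel pattern weight: a plain round disc 48 mm across and 22 mm high with a round upright grip knob of the same metal on its middle, 22 mm across, rising from 22 to 46 mm above the underside. Origin: centre of the underside; z up. About 330 g (varies).
- brass_weight: Yellow brass pattern weight: a plain round disc 42 mm across and 22 mm high with a round upright grip knob of the same metal on its middle, 22 mm across, rising from 22 to 46 mm above the underside. Origin: centre of the underside; z up. About 280 g (varies).
- cork_board: Cork board (brown): a fixed flat rectangular board on the table, 130 mm long (x), 92 mm wide (y), 8 mm thick. Origin: centre of the underside, on the table; its top is 8 mm above the origin.
- green_board: Green painted board: a fixed flat rectangular board on the table, 130 mm long (x), 92 mm wide (y), 8 mm thick. Origin: centre of the underside, on the table; its top is 8 mm above the origin.
- pin_pot: Bystander: small amber glass pot with a white cap, 28 mm across, 34 mm high, loose. Origin: centre of the underside; z up. To be left where it is.
- button_tin: Bystander: round white tin with a red lid, 62 mm across, 36 mm high, three buttons on its lid, loose. Origin: centre of the underside; z up. To be left where it is.
There are look-alikes about, which are no part of the job. Several things have the shape of the steel_weight; the one meant has the colours described above.

How it is judged:
By the outcome, as a careful person would: the job done as asked, in the order asked, and still so for the second after the job is handed in, with the robot touching nothing.
It also fails if it takes over 125 s, if anything falls off the work surface, if the arm or the gripper's body presses on something with over 40 N, if the wrist force passes 120 N, or if a joint passes its speed limit or range.

## Working session

There is one attempt and no reset: what is moved stays moved. The work goes in short steps, Python scripts to look and compute and a tool call to move; the robot and the scene stay as the last step left them, time stands still between calls to the robot, and variables do not carry over. Pictures are saved under pics/ and viewed, and the job is handed in when it is done.

Besides the shell and the picture viewer there is one more tool, called after ">>>" in YAML: its name, and indented under it one key for each argument. servo_tool: Moves the arm, as the interface text tells. Its arguments: {"type":"object","properties":{"series":{"type":"array"},"gripper":{"type":"number"},"grip_force":{"type":"number"}},"required":["series"]}

```bash
mkdir -p pics; ls
python3 - <<'E'
from cell import *
import cv2,numpy as np
print(read_state(), pinch_z)
for n in ["scene","side","wrist"]:
    c=camera(n); cv2.imwrite(f"pics/{n}0.png",c["pixels"][:,:,::-1])
    print(n,c["fx"],c["fy"],c["cx"],c["cy"]); print(np.round(c.get("pose",c.get("mount")),4).tolist())
E
```

```text
pics
{'clock': 0.0, 'joints': array([-6.65770894e-02,  3.00486880e-01,  1.52159887e+00,  1.53729088e-05,
        1.32067310e+00, -6.65999420e-02]), 'qd': array([-0.00039917,  0.00048947,  0.00184074, -0.00268815,  0.00097892,
       -0.00051405]), 'effort': array([-1.53750298e-03, -5.31805658e+01, -3.52735734e+01,  7.07558286e-02,
        2.43994006e-02, -4.79655944e-05]), 'eef_pos': array([5.49736618e+02, 3.12684732e-02, 2.04870142e+02]), 'eef_rot': array([-3.14043003e+00, -9.24686360e-05,  1.57081531e+00]), 'wrist_force': array([-0.09767902, -1.02446858,  0.19771387]), 'moment': array([-0.01622596,  0.03780359,  0.00484069]), 'finger_gap': 93.91729023616308} 18.8
scene 409.5513954227127 409.5513954227127 323.64496132239026 200.13943733770316
[[-0.1952, 0.6442, -0.7395, 1286.6582], [0.9807, 0.1206, -0.1538, 129.3066], [-0.0099, -0.7553, -0.6553, 645.9076], [0.0, 0.0, 0.0, 1.0]]
side 469.38112021190767 469.38112021190767 315.44962454750095 194.16240016064347
[[0.7774, -0.3944, 0.49, -65.1338], [-0.629, -0.4788, 0.6125, -814.7828], [-0.007, -0.7844, -0.6202, 871.8579], [0.0, 0.0, 0.0, 1.0]]
wrist 347.3991960511934 347.3991960511934 324.63708739764303 199.10164494655038
[[0.0003, -0.9672, -0.254, 74.6992], [1.0, -0.0001, 0.0014, -0.1703], [-0.0014, -0.254, 0.9672, -179.5211], [0.0, 0.0, 0.0, 1.0]]
```

View pics/scene0.png

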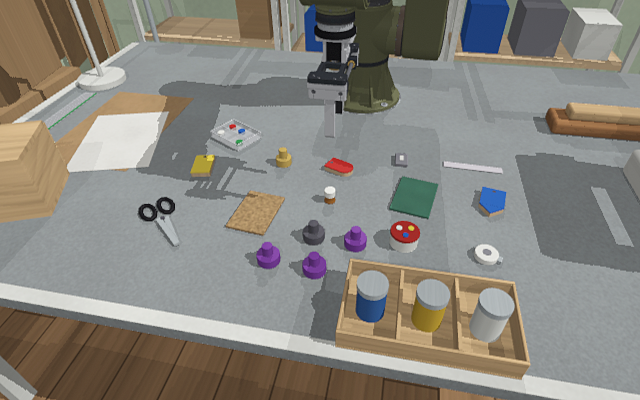

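View pics/side0.png

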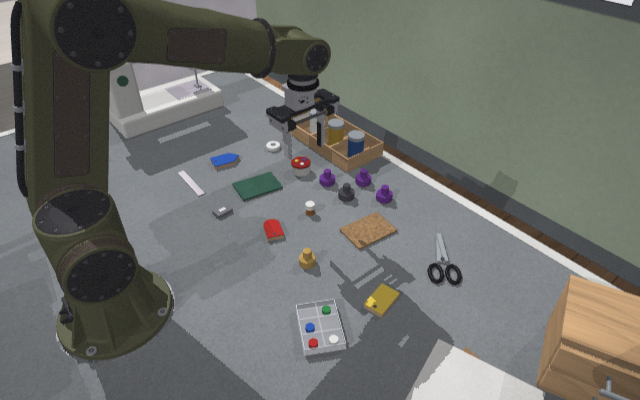

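View pics/wrist0.png

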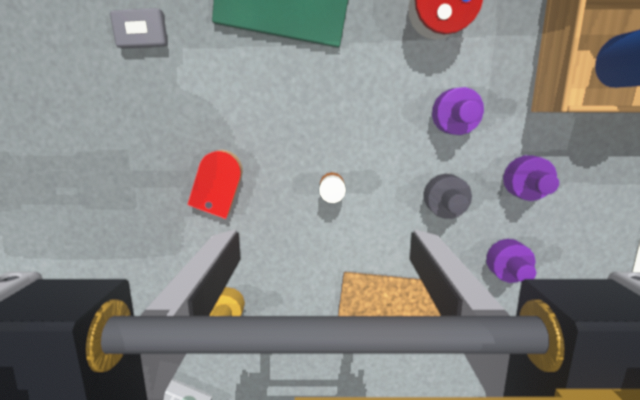

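Run:
```python
import cv2,numpy as np
a=cv2.imread("pics/scene0.png");b=cv2.imread("pics/side0.png")
x=cv2.resize(a[120:280,130:330],(800,600),interpolation=cv2.INTER_CUBIC)
cv2.imwrite("pics/z1.png",x)
cv2.imwrite("pics/z2.png",cv2.resize(b[190:340,260:460],(800,600),interpolation=cv2.INTER_CUBIC))
cv2.imwrite("pics/z3.png",cv2.resize(a[140:290,320:520],(800,600),interpolation=cv2.INTER_CUBIC))
```

```text
(no output)
```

View pics/z1.png

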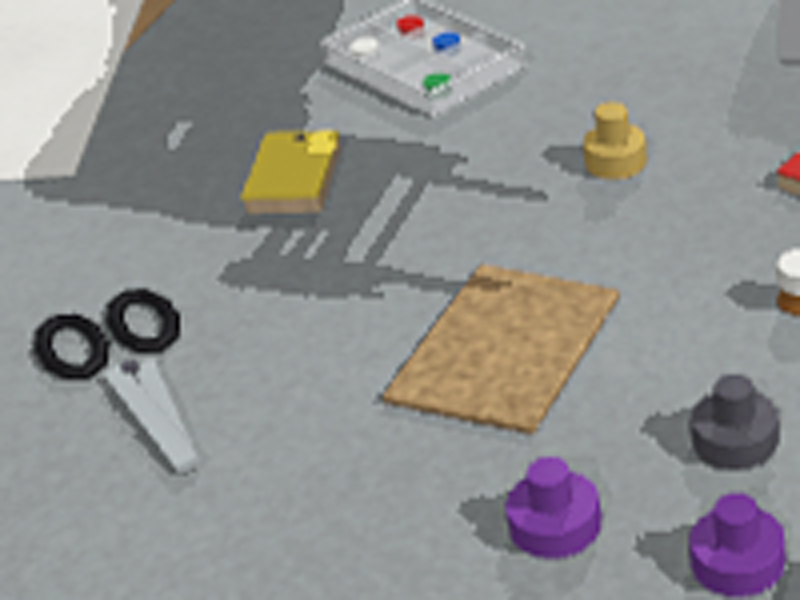

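View pics/z2.png

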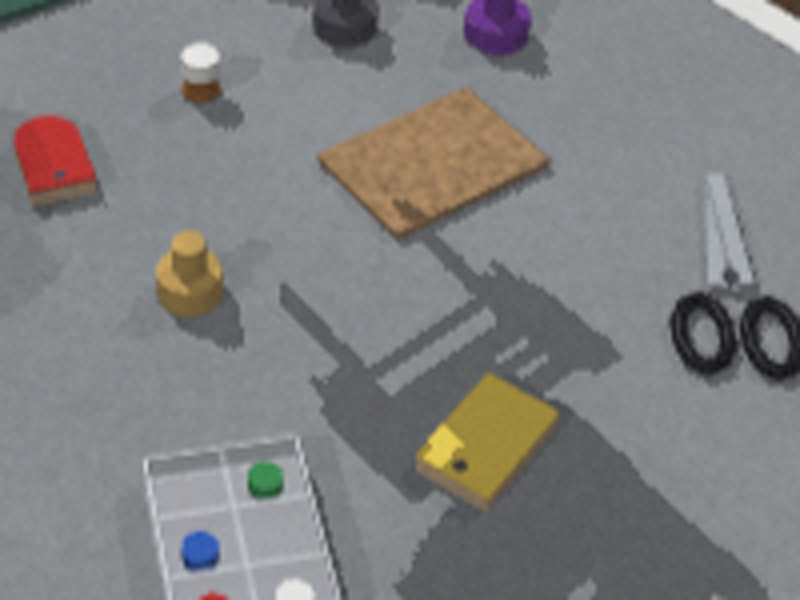

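View pics/z3.png

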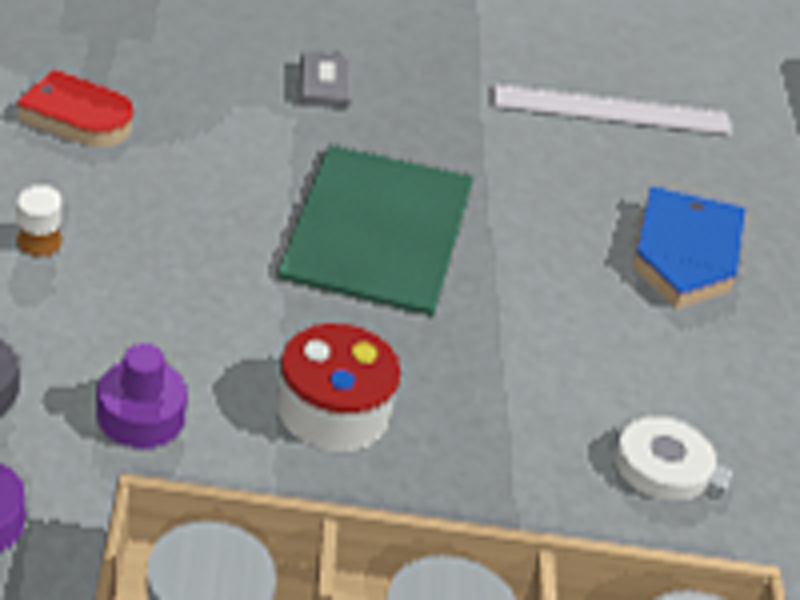

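```bash
cat > h.py <<'E'
from cell import *
import cv2,numpy as np
from scipy.spatial.transform import Rotation as Ro
def grab(n,save=None):
    s=read_state(); c=camera(n)
    if n=="wrist":
        T=np.eye(4);T[:3,:3]=Ro.from_euler('xyz',s["eef_rot"]).as_matrix();T[:3,3]=s["eef_pos"]
        c["pose"]=T@c["mount"]
    if save: cv2.imwrite(f"pics/{save}.png",c["pixels"][:,:,::-1])
    return c
def plane(c,uv,z):
    uv=np.atleast_2d(uv).astype(float)
    d=np.c_[(uv[:,0]-c["cx"])/c["fx"],(uv[:,1]-c["cy"])/c["fy"],np.ones(len(uv))]@c["pose"][:3,:3].T
    o=c["pose"][:3,3]; t=(z-o[2])/d[:,2]
    return (o+d*t[:,None])[:,:2]
def proj(c,P):
    P=np.atleast_2d(P); q=(P-c["pose"][:3,3])@c["pose"][:3,:3]
    return np.c_[q[:,0]/q[:,2]*c["fx"]+c["cx"],q[:,1]/q[:,2]*c["fy"]+c["cy"]]
R={"blue":((105,150,60),(125,255,255)),"red":((0,190,120),(6,255,255)),"red2":((174,190,120),(180,255,255)),
"yellow":((20,180,70),(31,255,255)),"green":((70,90,40),(92,255,160)),"cork":((8,60,80),(19,190,255)),"brass":((17,90,60),(24,230,255))}
def mask(c,k):
    h=cv2.cvtColor(c["pixels"],cv2.COLOR_RGB2HSV)
    m=cv2.inRange(h,np.array(R[k][0]),np.array(R[k][1]))
    if k=="red": m|=cv2.inRange(h,np.array(R["red2"][0]),np.array(R["red2"][1]))
    return cv2.morphologyEx(m,cv2.MORPH_CLOSE,np.ones((3,3),np.uint8))
def blobs(c,k,z,amin=100):
    cs,_=cv2.findContours(mask(c,k),cv2.RETR_EXTERNAL,cv2.CHAIN_APPROX_NONE)
    out=[]
    for q in cs:
        if cv2.contourArea(q)<amin: continue
        w=plane(c,q[:,0,:],z); r=cv2.minAreaRect(w.astype(np.float32))
        out.append((cv2.boundingRect(q),r,w))
    return out
def show(c,k,z,amin=100):
    for b,r,w in blobs(c,k,z,amin):
        (x,y),(a,bb),t=r
        if a<bb: a,bb,t=bb,a,t+90
        print(k,b,"ctr %.1f %.1f size %.1f x %.1f ang %.1f"%(x,y,a,bb,(t+90)%180-90))
E
python3 - <<'E'
from h import *
for n in("scene","side","wrist"):
    c=grab(n);print(n)
    for k,z in(("blue",14),("red",14),("yellow",14),("green",8),("cork",8),("brass",46)): show(c,k,z)
E
```

```text
scene
blue (356, 294, 30, 28) ctr 849.2 121.6 size 55.0 x 51.8 ang 3.1
blue (479, 187, 27, 26) ctr 501.4 368.2 size 89.4 x 54.5 ang -11.4
blue (305, 4, 18, 47) ctr -644.8 -318.2 size 642.4 x 67.8 ang 14.5
blue (461, 0, 48, 53) ctr -815.9 477.1 size 782.9 x 203.3 ang -6.8
red (391, 221, 29, 22) ctr 641.3 173.9 size 60.8 x 59.8 ang 61.4
yellow (412, 299, 34, 33) ctr 848.0 221.8 size 59.2 x 53.4 ang -10.7
green (390, 177, 48, 42) ctr 511.4 189.8 size 132.4 x 89.8 ang -10.0
cork (0, 306, 505, 94) ctr 1037.0 -105.7 size 888.7 x 137.0 ang -89.9
cork (335, 258, 195, 121) ctr 832.1 226.7 size 320.2 x 197.9 ang -90.0
cork (226, 191, 59, 45) ctr 634.3 -166.7 size 132.7 x 93.9 ang -6.0
cork (548, 103, 92, 38) ctr 47.9 723.6 size 294.7 x 210.0 ang 89.3
cork (291, 33, 14, 18) ctr -436.8 -333.9 size 202.8 x 53.9 ang 13.3
cork (454, 32, 168, 39) ctr -512.7 629.6 size 626.0 x 324.7 ang 89.9
cork (156, 0, 119, 48) ctr -615.0 -788.7 size 727.5 x 543.7 ang 18.4
cork (76, 0, 44, 64) ctr -497.9 -1330.3 size 1013.5 x 127.9 ang 40.2
cork (0, 0, 194, 223) ctr -174.8 -1211.5 size 2130.1 x 558.7 ang 42.2
bras
[... 1613 characters left out ...]
0.7 x 27.3 ang 0.0
green (213, 0, 134, 46) ctr 505.4 156.1 size 131.1 x 40.6 ang 0.0
cork (520, 300, 35, 58) ctr 817.7 -190.3 size 85.5 x 40.2 ang -72.0
cork (338, 272, 103, 45) ctr 629.3 -143.2 size 125.5 x 59.2 ang -0.0
cork (531, 0, 109, 113) ctr 823.5 123.6 size 115.1 x 106.0 ang 0.0
brass (295, 388, 345, 12) ctr 719.5 -251.8 size 408.8 x 15.8 ang -0.0
brass (520, 299, 45, 73) ctr 796.7 -174.2 size 100.8 x 41.8 ang -72.9
brass (85, 299, 46, 74) ctr 304.5 -173.7 size 101.2 x 42.4 ang 72.8
brass (209, 287, 35, 30) ctr 445.7 -135.2 size 43.0 x 31.2 ang 60.1
brass (339, 273, 99, 42) ctr 619.9 -120.6 size 107.9 x 49.6 ang -0.0
brass (532, 0, 108, 112) ctr 796.1 119.1 size 102.2 x 94.4 ang 0.1
```

```bash
cat >> h.py <<'E'
def go(x,y,z,yaw):
    s=read_state(); A=Ro.from_euler('xyz',s["eef_rot"]); B=Ro.from_euler('xyz',[np.pi,0,np.radians(yaw)])
    t=A.inv().apply(np.array([x,y,z])-s["eef_pos"])/10; r=(A.inv()*B).as_rotvec()
    print("t %.1f"%s["clock"],"GO",np.round(t,2).tolist(),np.round(r,3).tolist())
E
python3 - <<'E'
from h import *
go(509,187,205,-10)
E
```

```text
t 0.3 GO [18.7, -4.09, 0.03] [-0.0, 0.0, 1.745]
```

>>> servo_tool:
  series:
    - [4, -1, 0, 0, 0, 0.12]
    - [8, -2, 0, 0, 0, 0.24]
    - [12, -3, 0, 0, 0, 0.36]
    - [16, -3.6, 0, 0, 0, 0.48]
    - [18.7, -4.09, 0.03, 0, 0, 0.6]
    - [18.7, -4.09, 0.03, 0, 0, 0.72]
    - [18.7, -4.09, 0.03, 0, 0, 0.84]
    - [18.7, -4.09, 0.03, 0, 0, 0.96]
    - [18.7, -4.09, 0.03, 0, 0, 1.08]
    - [18.7, -4.09, 0.03, 0, 0, 1.2]
  gripper: 9.4

```text
clock: 1.13
eef_pos: [509.0, 187.1, 205.1]
eef_rot: [-3.142, 0.0, 0.37]
wrist_force: [0.6, 0.6, -0.1]
finger_gap: 94.0
```

>>> servo_tool:
  series:
    - [0, 0, 0, 0, 0, 0.12]
    - [0, 0, 0, 0, 0, 0.24]
    - [0, 0, 0, 0, 0, 0.36]
    - [0, 0, 0, 0, 0, 0.48]
    - [0, 0, 0, 0, 0, 0.545]
    - [0, 0, 0, 0, 0, 0.545]
    - [0, 0, 0, 0, 0, 0.545]
    - [0, 0, 0, 0, 0, 0.545]
    - [0, 0, 0, 0, 0, 0.545]
    - [0, 0, 0, 0, 0, 0.545]

```text
clock: 1.97
eef_pos: [509.1, 187.0, 205.1]
eef_rot: [3.142, 0.0, -0.168]
wrist_force: [-0.6, 0.3, 0.3]
finger_gap: 94.1
```

Run:
```python
from h import *
s=read_state();print(s["eef_pos"],s["eef_rot"],s["joints"])
c=grab("wrist","w1"); show(c,"green",8); show(c,"blue",14);show(c,"red",14)
go(502,367.5,130,-11.6)
```

```text
[509.08393557 186.99264843 205.14366225] [ 3.14158209e+00  3.30361722e-05 -1.68356139e-01] [2.84474402e-01 2.83116805e-01 1.54333357e+00 5.11867278e-06
 1.31517661e+00 2.02362557e+00]
green (281, 118, 84, 114) ctr 509.9 190.5 size 126.6 x 89.5 ang -10.0
blue (140, 171, 53, 78) ctr 503.0 368.7 size 88.7 x 54.5 ang -11.4
red (475, 197, 67, 44) ctr 431.7 -4.0 size 69.3 x 42.4 ang 68.7
red (282, 0, 64, 52) ctr 660.1 173.4 size 61.3 x 45.5 ang 80.4
t 2.0 GO [-3.73, -17.67, 7.52] [-0.0, 0.0, 0.034]
```

View pics/w1.png

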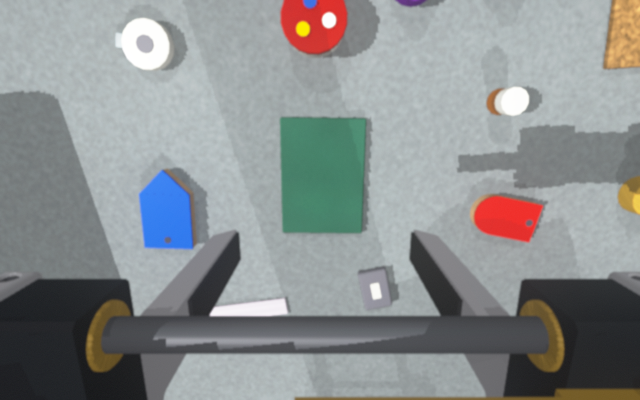

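>>> servo_tool:
  series:
    - [-0.7, -3.5, 1.5, 0, 0, 0.01]
    - [-1.4, -7, 3, 0, 0, 0.02]
    - [-2.1, -10.5, 4.5, 0, 0, 0.024]
    - [-2.9, -14, 6, 0, 0, 0.024]
    - [-3.5, -16.6, 7.1, 0, 0, 0.024]
    - [-3.74, -17.7, 7.5, 0, 0, 0.024]
    - [-3.74, -17.7, 7.5, 0, 0, 0.024]
    - [-3.74, -17.7, 7.5, 0, 0, 0.024]
    - [-3.74, -17.7, 7.5, 0, 0, 0.024]
    - [-3.74, -17.7, 7.5, 0, 0, 0.024]

```text
clock: 2.85
eef_pos: [502.8, 366.5, 131.2]
eef_rot: [-3.141, -0.001, -0.195]
wrist_force: [0.2, -0.4, 0.6]
finger_gap: 93.9
```

Run:
```python
from h import *
c=grab("wrist","w2"); show(c,"blue",14)
go(503,368.7,4,-11.4)
```

```text
blue (293, 144, 62, 99) ctr 503.0 368.7 size 88.9 x 54.1 ang -11.8
t 2.9 GO [-0.03, -0.19, 12.71] [-0.001, -0.001, 0.004]
```

View pics/w2.png

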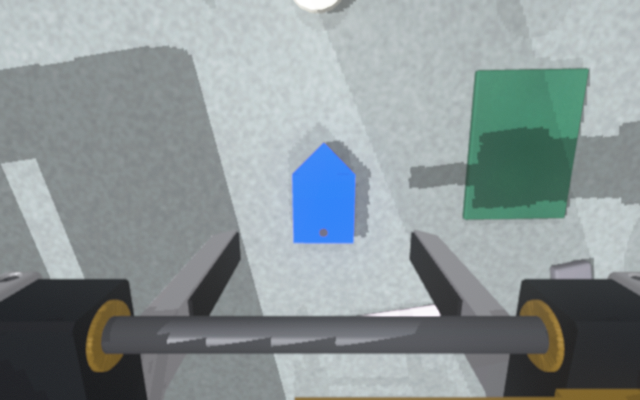

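>>> servo_tool:
  series:
    - [0, -0.2, 3.5, 0, 0, 0.004]
    - [0, -0.2, 7, 0, 0, 0.004]
    - [0, -0.2, 10, 0, 0, 0.004]
    - [0, -0.2, 11.5, 0, 0, 0.004]
    - [0, -0.2, 12.4, 0, 0, 0.004]
    - [0, -0.2, 12.7, 0, 0, 0.004]
    - [0, -0.2, 12.7, 0, 0, 0.004]
    - [0, -0.2, 12.7, 0, 0, 0.004]
    - [0, -0.2, 12.7, 0, 0, 0.004]
    - [0, -0.2, 12.7, 0, 0, 0.004]

```text
clock: 3.73
eef_pos: [503.0, 370.0, 4.4]
eef_rot: [-3.14, -0.001, -0.198]
wrist_force: [-0.2, -0.3, 0.5]
finger_gap: 94.1
```

>>> servo_tool:
  series:
    - [0, 0, 0, 0, 0, 0]
    - [0, 0, 0, 0, 0, 0]
    - [0, 0, 0, 0, 0, 0]
    - [0, 0, 0, 0, 0, 0]
    - [0, 0, 0, 0, 0, 0]
    - [0, 0, 0, 0, 0, 0]
    - [0, 0, 0, 0, 0, 0]
    - [0, 0, 0, 0, 0, 0]
    - [0, 0, 0, 0, 0, 0]
    - [0, 0, 0, 0, 0, 0]
  gripper: 4.5
  grip_force: 15

```text
clock: 4.57
eef_pos: [502.5, 369.7, 3.1]
eef_rot: [3.141, 0.0, -0.198]
wrist_force: [0.3, 0.4, -0.2]
finger_gap: 53.8
```

>>> servo_tool:
  series:
    - [0, 0, -0.5, 0, 0, 0]
    - [0, 0, -1.5, 0, 0, 0]
    - [0, 0, -3.5, 0, 0, 0]
    - [0, 0, -6, 0, 0, 0]
    - [0, 0, -9, 0, 0, 0]
    - [0, 0, -12, 0, 0, 0]
    - [0, 0, -14.5, 0, 0, 0]
    - [0, 0, -16, 0, 0, 0]
    - [0, 0, -16.5, 0, 0, 0]
    - [0, 0, -16.5, 0, 0, 0]

```text
clock: 5.4
eef_pos: [502.8, 370.0, 169.9]
eef_rot: [-3.14, -0.002, -0.198]
wrist_force: [-1.1, 0.2, -1.1]
finger_gap: 53.9
```

Run:
```python
from h import *
s=read_state();print(s["eef_pos"],s["finger_gap"])
c=grab("wrist","w3"); show(c,"blue",s["eef_pos"][2]+10)
go(632.5,-169,170,-6.3)
```

```text
[502.8003717  369.97145835 169.85582853] 53.90336182079698
blue (272, 166, 106, 151) ctr 506.9 370.3 size 83.5 x 55.0 ang -11.2
t 5.5 GO [23.33, 50.27, -0.19] [-0.0, -0.0, -0.088]
```

View pics/w3.png

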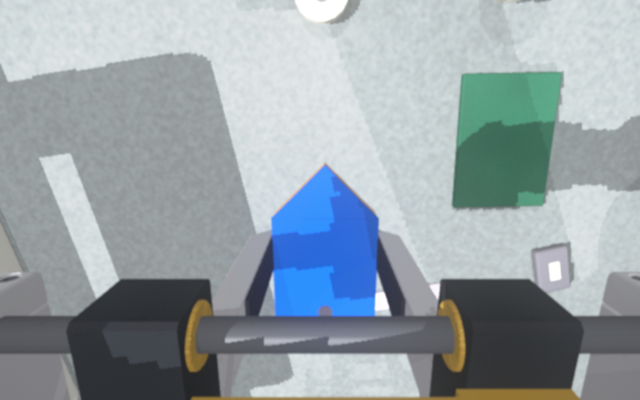

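>>> servo_tool:
  series:
    - [0.5, 1, 0, 0, 0, 0]
    - [1.4, 3, 0, 0, 0, -0.01]
    - [2.8, 6, 0, 0, 0, -0.02]
    - [4.2, 9, 0, 0, 0, -0.03]
    - [5.8, 12.5, 0, 0, 0, -0.04]
    - [7.4, 16, 0, 0, 0, -0.05]
    - [9, 19.5, 0, 0, 0, -0.06]
    - [10.7, 23, 0, 0, 0, -0.07]
    - [12.3, 26.5, 0, 0, 0, -0.08]
    - [13.9, 30, 0, 0, 0, -0.088]

```text
clock: 6.28
eef_pos: [579.3, 45.6, 166.8]
eef_rot: [3.141, 0.002, -0.109]
wrist_force: [-0.1, 0.4, -1.1]
finger_gap: 53.6
```

>>> servo_tool:
  series:
    - [1.4, 3.7, 0, 0, 0, 0]
    - [2.8, 7.2, 0, 0, 0, 0]
    - [4.2, 10.7, 0, 0, 0, 0]
    - [5.5, 14, 0, 0, 0, 0]
    - [6.6, 17, 0, 0, 0, 0]
    - [7.3, 19, 0, 0, 0, 0]
    - [7.6, 20.5, 0, 0, 0, 0]
    - [7.6, 21.1, 0, 0, 0, 0]
    - [7.6, 21.1, 0, 0, 0, 0]
    - [7.6, 21.1, 0, 0, 0, 0]

```text
clock: 7.12
eef_pos: [632.0, -169.0, 167.8]
eef_rot: [-3.141, 0.001, -0.109]
wrist_force: [0.8, 0.2, -0.2]
finger_gap: 53.8
```

Run:
```python
from h import *
s=read_state();print(s["eef_pos"],s["finger_gap"],s["eef_rot"])
c=grab("wrist","w4"); show(c,"blue",s["eef_pos"][2]+10); show(c,"cork",8)
go(632.5,-169,14,-6.3)
```

```text
[ 632.01588801 -169.00215753  167.79711937] 53.84655490379246 [-3.14124926e+00  7.45697643e-04 -1.09226310e-01]
blue (272, 166, 106, 151) ctr 636.2 -168.3 size 83.6 x 55.0 ang -6.2
cork (485, 256, 48, 24) ctr 525.3 -351.2 size 50.4 x 13.5 ang -66.4
cork (173, 255, 25, 21) ctr 563.5 -14.1 size 26.2 x 17.0 ang 42.5
cork (277, 118, 96, 89) ctr 653.1 -169.8 size 91.4 x 87.0 ang 83.9
cork (0, 0, 55, 74) ctr 798.0 91.9 size 58.7 x 52.3 ang -0.4
t 7.2 GO [0.04, 0.04, 15.4] [-0.0, 0.0, 0.001]
```

View pics/w4.png

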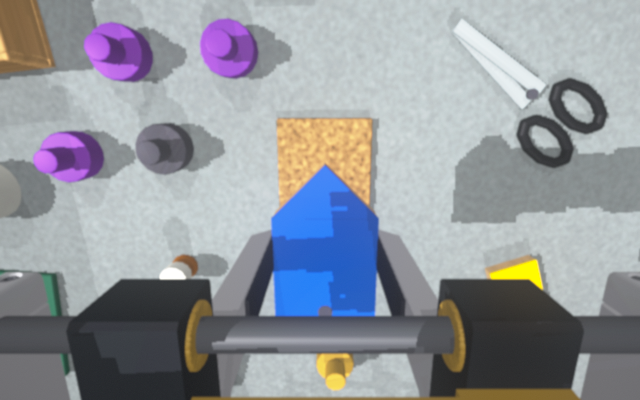

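>>> servo_tool:
  series:
    - [-0.04, -0.03, 2.5, 0, 0, 0]
    - [-0.04, -0.03, 6, 0, 0, 0]
    - [-0.04, -0.03, 9.5, 0, 0, 0]
    - [-0.04, -0.03, 12.5, 0, 0, 0]
    - [-0.04, -0.03, 14.4, 0, 0, 0]
    - [-0.04, -0.03, 15.2, 0, 0, 0]
    - [-0.04, -0.03, 15.5, 0, 0, 0]
    - [-0.04, -0.03, 15.66, 0, 0, 0]
    - [-0.04, -0.03, 15.66, 0, 0, 0]
    - [-0.04, -0.03, 15.66, 0, 0, 0]

```text
clock: 8.0
eef_pos: [632.8, -169.4, 13.1]
eef_rot: [3.141, -0.002, -0.109]
wrist_force: [0.5, -0.0, -0.1]
finger_gap: 53.6
```

>>> servo_tool:
  series:
    - [0, 0, 0, 0, 0, 0]
    - [0, 0, 0, 0, 0, 0]
    - [0, 0, 0, 0, 0, 0]
    - [0, 0, 0, 0, 0, 0]
    - [0, 0, 0, 0, 0, 0]
    - [0, 0, 0, 0, 0, 0]
    - [0, 0, -1, 0, 0, 0]
    - [0, 0, -3, 0, 0, 0]
    - [0, 0, -6, 0, 0, 0]
    - [0, 0, -9, 0, 0, 0]
  gripper: 7.5

```text
clock: 8.83
eef_pos: [631.6, -169.3, 102.9]
eef_rot: [-3.141, 0.001, -0.11]
wrist_force: [0.2, -0.5, 0.7]
finger_gap: 74.8
```

>>> servo_tool:
  series:
    - [0, 0, -3, 0, 0, 0]
    - [0, 0, -5, 0, 0, 0]
    - [0, 0, -6, 0, 0, 0]
    - [0, 0, -6.5, 0, 0, 0]
    - [0, 0, -6.5, 0, 0, 0]
    - [0, 0, -6.5, 0, 0, 0]
    - [0, 0, -6.5, 0, 0, 0]
    - [0, 0, -6.5, 0, 0, 0]
    - [0, 0, -6.5, 0, 0, 0]
    - [0, 0, -6.5, 0, 0, 0]
  gripper: 9.4

```text
clock: 9.67
eef_pos: [631.9, -169.4, 165.9]
eef_rot: [-3.141, 0.001, -0.11]
wrist_force: [0.5, 1.1, 0.0]
finger_gap: 93.9
```

Run:
```python
from h import *
s=read_state();print(s["eef_pos"],s["finger_gap"],s["eef_rot"])
c=grab("wrist","w5"); show(c,"blue",22); show(c,"cork",8);show(c,"yellow",14)
c=grab("scene","s5"); show(c,"blue",22)
go(467,-381,170,12.9)
```

```text
[ 631.88966533 -169.37600225  165.93031111] 93.85647680715066 [-3.14140866e+00  8.79652336e-04 -1.09539996e-01]
blue (297, 139, 57, 92) ctr 633.6 -168.8 size 88.6 x 53.3 ang -6.3
cork (199, 353, 38, 10) ctr 448.2 -25.7 size 41.8 x 9.5 ang 68.8
cork (486, 256, 48, 43) ctr 518.9 -346.0 size 58.7 x 30.8 ang -43.1
cork (276, 118, 96, 128) ctr 632.2 -167.5 size 128.8 x 91.5 ang -6.2
cork (0, 0, 53, 73) ctr 797.7 90.7 size 57.9 x 50.0 ang -0.2
yellow (491, 260, 50, 57) ctr 497.6 -359.8 size 58.1 x 49.1 ang 12.9
blue (356, 294, 30, 28) ctr 854.8 121.7 size 54.3 x 51.2 ang 3.1
blue (241, 193, 32, 27) ctr 632.5 -169.1 size 88.7 x 54.6 ang -6.0
blue (461, 0, 48, 53) ctr -789.1 473.8 size 772.4 x 200.6 ang -6.6
blue (305, 0, 27, 52) ctr -656.2 -298.5 size 713.7 x 124.2 ang 9.3
t 9.8 GO [-14.08, 22.84, -0.37] [-0.0, 0.0, -0.335]
```

View pics/w5.png

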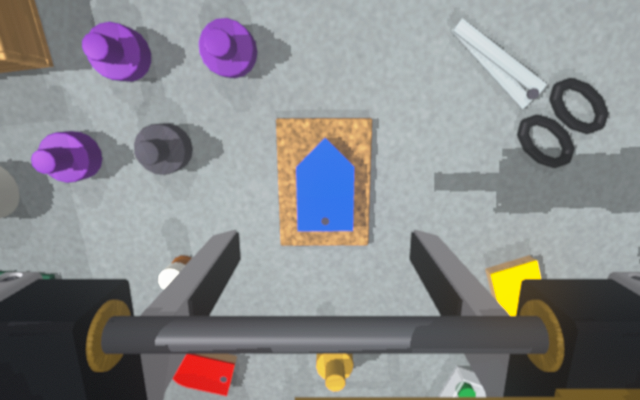

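>>> servo_tool:
  series:
    - [-2, 3.5, 0, 0, 0, -0.04]
    - [-4, 7, 0, 0, 0, -0.08]
    - [-6, 10.2, 0.5, 0, 0, -0.12]
    - [-8, 13.2, 1, 0, 0, -0.16]
    - [-10, 16.4, 1.5, 0, 0, -0.2]
    - [-12, 19.6, 2, 0, 0, -0.24]
    - [-13.5, 22, 2.6, 0, 0, -0.29]
    - [-14.1, 22.8, 3.5, 0, 0, -0.335]
    - [-14.1, 22.8, 3.8, 0, 0, -0.335]
    - [-14.1, 22.8, 3.8, 0, 0, -0.335]

```text
clock: 10.6
eef_pos: [466.7, -380.4, 127.8]
eef_rot: [-3.14, 0.001, 0.223]
wrist_force: [0.8, -0.0, 0.9]
finger_gap: 94.0
```

Run:
```python
from h import *
s=read_state();print(s["eef_pos"],s["finger_gap"],s["eef_rot"])
c=grab("wrist","w6"); show(c,"yellow",14)
```

```text
[ 466.65740548 -380.43845513  127.81990429] 94.0398925484501 [-3.14037370e+00  6.37801967e-04  2.23041829e-01]
yellow (282, 123, 58, 88) ctr 487.7 -362.3 size 74.8 x 48.2 ang 12.8
```

View pics/w6.png

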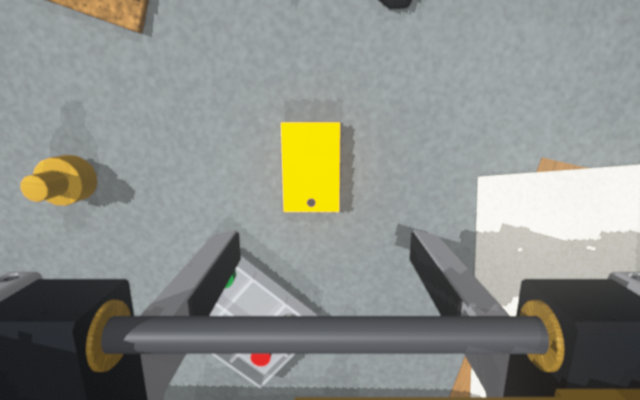

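Run:
```python
from h import *
go(487.1,-362.6,4,12.8)
```

```text
t 10.7 GO [2.31, -1.25, 12.45] [-0.0, 0.0, 0.001]
```

>>> servo_tool:
  series:
    - [1.2, -0.7, 1, 0, 0, 0]
    - [2.31, -1.25, 3, 0, 0, 0]
    - [2.31, -1.25, 6, 0, 0, 0]
    - [2.31, -1.25, 9, 0, 0, 0]
    - [2.31, -1.25, 11, 0, 0, 0]
    - [2.31, -1.25, 12.2, 0, 0, 0]
    - [2.31, -1.25, 12.5, 0, 0, 0]
    - [2.31, -1.25, 12.5, 0, 0, 0]
    - [2.31, -1.25, 12.5, 0, 0, 0]
    - [2.31, -1.25, 12.5, 0, 0, 0]
  gripper: 7.5

```text
clock: 11.48
eef_pos: [487.5, -363.6, 5.1]
eef_rot: [3.14, -0.001, 0.226]
wrist_force: [0.2, 0.0, 0.2]
finger_gap: 75.2
```

>>> servo_tool:
  series:
    - [0, 0, 0, 0, 0, 0]
    - [0, 0, 0, 0, 0, 0]
    - [0, 0, 0, 0, 0, 0]
    - [0, 0, 0, 0, 0, 0]
    - [0, 0, 0, 0, 0, 0]
    - [0, 0, 0, 0, 0, 0]
    - [0, 0, 0, 0, 0, 0]
    - [0, 0, 0, 0, 0, 0]
    - [0, 0, -0.5, 0, 0, 0]
    - [0, 0, -1.5, 0, 0, 0]
  gripper: 4
  grip_force: 15

```text
clock: 12.32
eef_pos: [486.1, -362.8, 17.9]
eef_rot: [-3.14, 0.001, 0.225]
wrist_force: [-1.2, 0.8, -0.4]
finger_gap: 48.2
```

>>> servo_tool:
  series:
    - [0, 0, -2, 0, 0, 0]
    - [0, 0, -4.5, 0, 0, 0]
    - [0, 0, -7.5, 0, 0, 0]
    - [0, 0, -10.5, 0, 0, 0]
    - [0, 0, -13, 0, 0, 0]
    - [0, 0, -14.5, 0, 0, 0]
    - [0, 0, -15, 0, 0, 0]
    - [0, 0, -15, 0, 0, 0]
    - [0, 0, -15, 0, 0, 0]
    - [0, 0, -15, 0, 0, 0]

```text
clock: 13.15
eef_pos: [486.2, -362.9, 167.1]
eef_rot: [-3.14, 0.001, 0.225]
wrist_force: [-0.1, -0.1, -1.4]
finger_gap: 47.6
```

Run:
```python
from h import *
s=read_state();print(s["eef_pos"],s["finger_gap"],s["eef_rot"])
c=grab("wrist","w7"); show(c,"yellow",s["eef_pos"][2]+10)
go(632.,-168.8,170,-6.2)
```

```text
[ 486.23407317 -362.926482    167.12584152] 47.551662049817004 [-3.13978678e+00  1.33499035e-03  2.25461416e-01]
yellow (277, 180, 97, 137) ctr 486.9 -361.8 size 76.6 x 49.1 ang 12.9
t 13.2 GO [18.55, -15.67, -0.29] [-0.002, 0.002, 0.334]
```

View pics/w7.png

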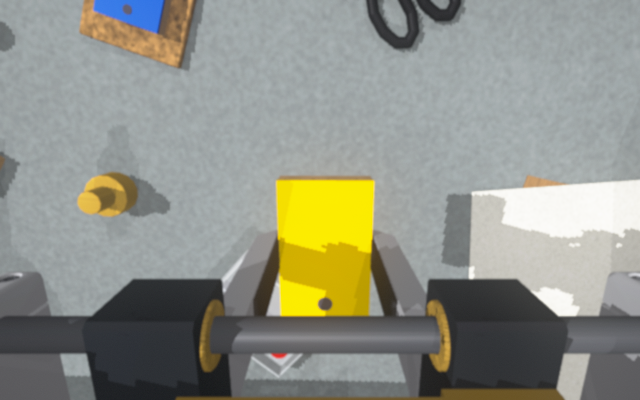

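>>> servo_tool:
  series:
    - [0.8, -0.7, 0, 0, 0, 0.02]
    - [2.4, -2, 0, 0, 0, 0.05]
    - [4.8, -4, 0, 0, 0, 0.09]
    - [7.4, -6.2, 0, 0, 0, 0.14]
    - [10, -8.4, 0, 0, 0, 0.19]
    - [12.6, -10.6, 0, 0, 0, 0.24]
    - [15.2, -12.8, 0, 0, 0, 0.29]
    - [17.3, -14.6, 0, 0, 0, 0.32]
    - [18.5, -15.6, 0, 0, 0, 0.334]
    - [18.5, -15.6, 0, 0, 0, 0.334]

```text
clock: 14.03
eef_pos: [633.2, -166.9, 167.1]
eef_rot: [-3.141, 0.002, -0.106]
wrist_force: [0.8, -0.2, -0.3]
finger_gap: 48.1
```

>>> servo_tool:
  series:
    - [0, 0, 1, 0, 0, 0]
    - [0, 0, 2, 0, 0, 0]
    - [0, 0, 3, 0, 0, 0]
    - [0, 0, 4, 0, 0, 0]
    - [0, 0, 4, 0, 0, 0]
    - [0, 0, 4, 0, 0, 0]
    - [0, 0, 4, 0, 0, 0]
    - [0, 0, 4, 0, 0, 0]
    - [0, 0, 4, 0, 0, 0]
    - [0, 0, 4, 0, 0, 0]

```text
clock: 14.87
eef_pos: [632.2, -169.9, 129.0]
eef_rot: [3.141, -0.001, -0.108]
wrist_force: [-0.6, -0.2, -0.6]
finger_gap: 48.2
```

Run:
```python
from h import *
s=read_state();print(s["eef_pos"],s["finger_gap"],s["eef_rot"])
c=grab("wrist","w8"); show(c,"yellow",s["eef_pos"][2]+10); show(c,"blue",22);show(c,"cork",8)
go(632.,-169,26,-6.2)
```

```text
[ 632.22863494 -169.90814285  128.95133767] 48.194414696943426 [ 3.14146956e+00 -6.08458302e-04 -1.08460865e-01]
yellow (276, 180, 98, 137) ctr 632.9 -168.8 size 76.6 x 49.5 ang -6.2
blue (295, 144, 60, 31) ctr 664.9 -172.7 size 49.3 x 24.8 ang 82.1
cork (287, 318, 65, 4) ctr 506.5 -149.6 size 62.8 x 3.3 ang 83.8
cork (156, 272, 24, 8) ctr 569.4 -11.8 size 22.2 x 7.0 ang 86.8
cork (262, 237, 16, 56) ctr 569.2 -112.8 size 55.6 x 12.5 ang -23.7
cork (269, 120, 109, 112) ctr 646.8 -169.0 size 99.1 x 91.6 ang -6.2
cork (0, 0, 19, 64) ctr 789.0 66.5 size 47.2 x 14.2 ang -19.4
t 14.9 GO [-0.04, -0.09, 10.29] [0.0, -0.001, -0.0]
```

View pics/w8.png

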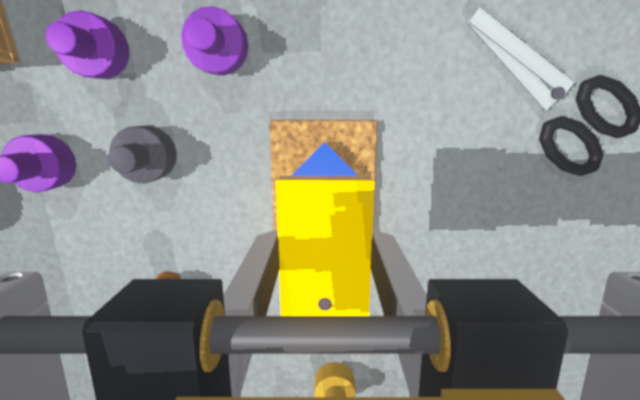

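>>> servo_tool:
  series:
    - [-0.02, -0.06, 2, 0, 0, 0]
    - [-0.02, -0.06, 4.5, 0, 0, 0]
    - [-0.02, -0.06, 7, 0, 0, 0]
    - [-0.02, -0.06, 8.8, 0, 0, 0]
    - [-0.02, -0.06, 9.7, 0, 0, 0]
    - [-0.02, -0.06, 10.1, 0, 0, 0]
    - [-0.02, -0.06, 10.26, 0, 0, 0]
    - [-0.02, -0.06, 10.26, 0, 0, 0]
    - [-0.02, -0.06, 10.26, 0, 0, 0]
    - [-0.02, -0.06, 10.26, 0, 0, 0]

```text
clock: 15.75
eef_pos: [632.5, -169.4, 27.1]
eef_rot: [3.141, -0.002, -0.108]
wrist_force: [-0.3, -0.1, -0.1]
finger_gap: 47.5
```

>>> servo_tool:
  series:
    - [0, 0, 0, 0, 0, 0]
    - [0, 0, 0, 0, 0, 0]
    - [0, 0, 0, 0, 0, 0]
    - [0, 0, 0, 0, 0, 0]
    - [0, 0, 0, 0, 0, 0]
    - [0, 0, 0, 0, 0, 0]
    - [0, 0, -1, 0, 0, 0]
    - [0, 0, -3, 0, 0, 0]
    - [0, 0, -6, 0, 0, 0]
    - [0, 0, -9, 0, 0, 0]
  gripper: 7

```text
clock: 16.58
eef_pos: [631.6, -169.2, 117.3]
eef_rot: [-3.141, 0.001, -0.109]
wrist_force: [0.7, -0.9, 0.8]
finger_gap: 70.2
```

>>> servo_tool:
  series:
    - [0, 0, -2, 0, 0, 0]
    - [0, 0, -4, 0, 0, 0]
    - [0, 0, -5, 0, 0, 0]
    - [0, 0, -5, 0, 0, 0]
    - [0, 0, -5, 0, 0, 0]
    - [0, 0, -5, 0, 0, 0]
    - [0, 0, -5, 0, 0, 0]
    - [0, 0, -5, 0, 0, 0]
    - [0, 0, -5, 0, 0, 0]
    - [0, 0, -5, 0, 0, 0]
  gripper: 9.4

```text
clock: 17.42
eef_pos: [631.9, -169.2, 165.5]
eef_rot: [-3.141, 0.001, -0.109]
wrist_force: [0.4, -0.3, 0.4]
finger_gap: 94.1
```

Run:
```python
from h import *
s=read_state();print(s["eef_pos"],s["finger_gap"],s["eef_rot"])
c=grab("wrist","w9"); show(c,"yellow",36); show(c,"blue",22);show(c,"cork",8);show(c,"red",14)
cc=grab("scene","s9"); show(cc,"yellow",36);show(cc,"cork",8)
# steel candidates dark
h=cv2.cvtColor(c["pixels"],cv2.COLOR_RGB2HSV)
print(h[150,160],h[145,150])
```

```text
[ 631.85322399 -169.21652411  165.48925582] 94.09062683352957 [-3.14145182e+00  6.87197674e-04 -1.08507589e-01]
yellow (298, 147, 56, 82) ctr 634.3 -169.1 size 75.7 x 49.0 ang -6.2
cork (198, 353, 38, 10) ctr 448.5 -25.4 size 42.9 x 10.1 ang 68.9
cork (520, 303, 34, 19) ctr 466.0 -384.2 size 35.2 x 18.6 ang 67.3
cork (276, 118, 97, 128) ctr 632.3 -167.6 size 128.5 x 92.0 ang -6.2
cork (0, 0, 53, 73) ctr 797.4 90.6 size 57.6 x 49.8 ang -0.4
red (174, 354, 60, 41) ctr 430.6 -7.7 size 61.9 x 44.1 ang 68.4
yellow (412, 299, 34, 33) ctr 863.3 218.7 size 57.2 x 51.3 ang -10.7
cork (0, 306, 505, 94) ctr 1037.0 -105.7 size 888.7 x 137.0 ang -89.9
cork (335, 258, 195, 121) ctr 832.1 226.7 size 320.2 x 197.9 ang -90.0
cork (226, 195, 59, 41) ctr 634.3 -166.7 size 132.6 x 93.9 ang -6.1
cork (546, 103, 94, 38) ctr 47.9 721.1 size 301.2 x 209.7 ang 89.6
cork (291, 33, 14, 18) ctr -436.8 -333.9 size 202.8 x 53.9 ang 13.3
cork (454, 32, 168, 39) ctr -512.7 629.6 size 626.1 x 324.8 ang 90.0
cork (255, 29, 20, 19) ctr -449.9 -489.2 size 225.6 x 79.1 ang 18.4
cork (156, 16, 52, 28) ctr -466.3 -919.7 size 449.1 x 183.1 ang 45.0
cork (76, 0, 44, 64) ctr -497.9 -1330.3 size 1013.5 x 127.9 ang 40.2
cork (0, 0, 189, 223) ctr -168.8 -1218.1 size 2130.1 x 540.8 ang 42.2
[114  20  63] [126  23 111]
```

View pics/w9.png

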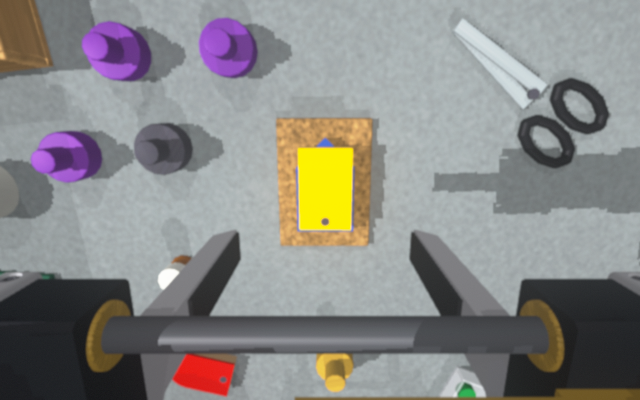

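Run:
```python
from h import *
c=grab("wrist")
x,y=plane(c,[148,148],46)[0];print(x,y)
go(x,y,150,-6.2)
```

```text
688.6258895754902 -22.05402700850908
t 17.6 GO [4.04, -15.25, 1.58] [-0.0, 0.0, -0.0]
```

>>> servo_tool:
  series:
    - [0.8, -3.2, 0, 0, 0, 0]
    - [1.8, -6.8, 0, 0, 0, 0]
    - [2.7, -10.4, 0, 0, 0, 0]
    - [3.6, -13.6, 0.5, 0, 0, 0]
    - [4.05, -15.2, 1.2, 0, 0, 0]
    - [4.05, -15.2, 1.6, 0, 0, 0]
    - [4.05, -15.2, 1.6, 0, 0, 0]
    - [4.05, -15.2, 1.6, 0, 0, 0]
    - [4.05, -15.2, 1.6, 0, 0, 0]
    - [4.05, -15.2, 1.6, 0, 0, 0]
  gripper: 6

```text
clock: 18.4
eef_pos: [688.6, -23.9, 150.5]
eef_rot: [3.142, -0.001, -0.11]
wrist_force: [-0.7, -0.4, 0.0]
finger_gap: 60.1
```

```bash
cat >> h.py <<'E'
def knob(c,guess,R_=24,lo=None,hi=None):
    """silhouette mask near guess; print its extents and show crop stats"""
    pass
E
python3 - <<'E'
from h import *
s=read_state();print(s["eef_pos"],s["finger_gap"],s["eef_rot"])
c=grab("wrist","w10")
im=c["pixels"][:,:,::-1][120:280,240:400]
cv2.imwrite("pics/w10z.png",cv2.resize(im,(640,600),interpolation=cv2.INTER_CUBIC))
E
```

```text
[688.62252455 -23.9192819  150.50706957] 60.12552411905763 [ 3.14155791e+00 -6.99770719e-04 -1.10114961e-01]
```

View pics/w10.png

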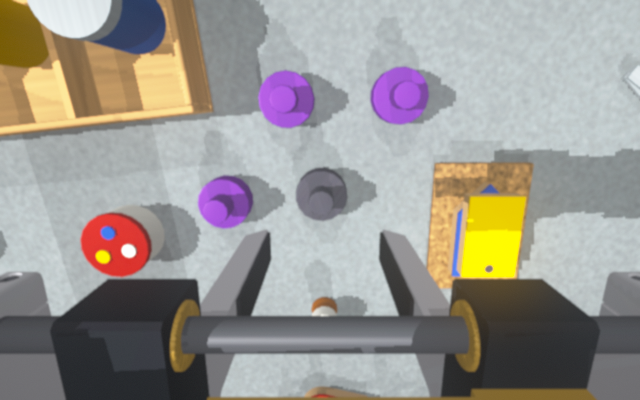

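View pics/w10z.png

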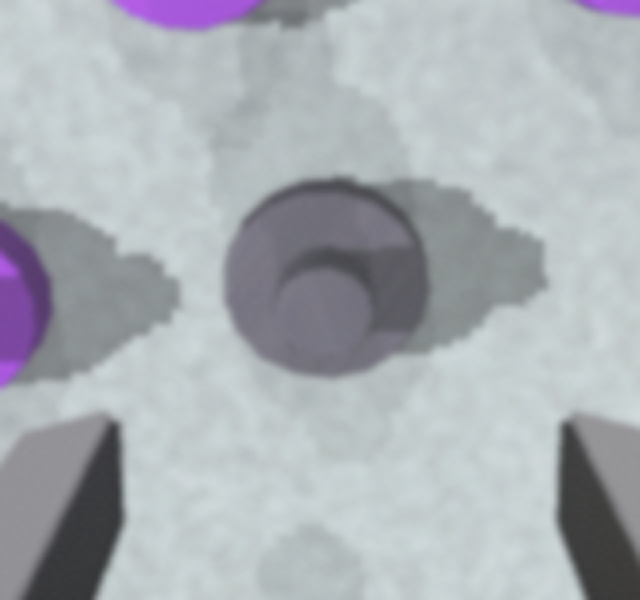

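Run:
```python
from h import *
c=grab("wrist")
x,y=plane(c,[321,203.2],46)[0];print(x,y)
go(x-0.7,y-0.6,26,-6.2)
```

```text
684.7779619418659 -19.164876061193866
t 18.5 GO [-0.5, -0.32, 12.44] [0.0, -0.001, -0.001]
```

>>> servo_tool:
  series:
    - [-0.4, -0.3, 1, 0, 0, 0]
    - [-0.5, -0.32, 3, 0, 0, 0]
    - [-0.5, -0.32, 6, 0, 0, 0]
    - [-0.5, -0.32, 9, 0, 0, 0]
    - [-0.5, -0.32, 11, 0, 0, 0]
    - [-0.5, -0.32, 12.1, 0, 0, 0]
    - [-0.5, -0.32, 12.4, 0, 0, 0]
    - [-0.5, -0.32, 12.4, 0, 0, 0]
    - [-0.5, -0.32, 12.4, 0, 0, 0]
    - [-0.5, -0.32, 12.4, 0, 0, 0]

```text
clock: 19.33
eef_pos: [684.9, -18.9, 27.8]
eef_rot: [-3.142, -0.003, -0.109]
wrist_force: [0.1, 0.0, -0.3]
finger_gap: 60.3
```

>>> servo_tool:
  series:
    - [0, 0, 0, 0, 0, 0]
    - [0, 0, 0, 0, 0, 0]
    - [0, 0, 0, 0, 0, 0]
    - [0, 0, 0, 0, 0, 0]
    - [0, 0, 0, 0, 0, 0]
    - [0, 0, 0, 0, 0, 0]
    - [0, 0, 0, 0, 0, 0]
    - [0, 0, 0, 0, 0, 0]
    - [0, 0, -0.5, 0, 0, 0]
    - [0, 0, -1.5, 0, 0, 0]
  gripper: 1.5
  grip_force: 30

```text
clock: 20.17
eef_pos: [683.1, -18.6, 39.7]
eef_rot: [-3.142, 0.003, -0.109]
wrist_force: [0.0, 0.7, -3.4]
finger_gap: 21.2
```

>>> servo_tool:
  series:
    - [0, 0, -2, 0, 0, 0]
    - [0, 0, -4.5, 0, 0, 0]
    - [0, 0, -7.5, 0, 0, 0]
    - [0, 0, -10, 0, 0, 0]
    - [0, 0, -11.5, 0, 0, 0]
    - [0, 0, -12, 0, 0, 0]
    - [0, 0, -12, 0, 0, 0]
    - [0, 0, -12, 0, 0, 0]
    - [0, 0, -12, 0, 0, 0]
    - [0, 0, -12, 0, 0, 0]

```text
clock: 21.0
eef_pos: [683.6, -18.8, 159.4]
eef_rot: [3.142, 0.002, -0.109]
wrist_force: [-0.1, 0.3, -4.2]
finger_gap: 20.9
```

Run:
```python
from h import *
c=grab("wrist","w11")
for i in range(4):
    s=read_state();print(np.round(s["eef_pos"],1),s["finger_gap"],s["eef_rot"].round(3));camera("side")
h=cv2.cvtColor(c["pixels"],cv2.COLOR_RGB2HSV)
cv2.imwrite("pics/w11z.png",cv2.resize(c["pixels"][180:340,240:400,::-1],(640,600),interpolation=cv2.INTER_CUBIC))
go(633.3,-168.2,165,-6.2)
```

```text
[683.7 -18.8 159.7] 21.297271845682673 [ 3.142e+00  2.000e-03 -1.090e-01]
[683.8 -18.8 159.9] 21.104300410808055 [ 3.142e+00  2.000e-03 -1.090e-01]
[683.9 -18.8 160.2] 21.241088533561758 [ 3.142e+00  1.000e-03 -1.090e-01]
[683.9 -18.8 160.4] 21.08171039095724 [ 3.142e+00  1.000e-03 -1.080e-01]
t 21.2 GO [-3.42, 15.4, -0.44] [-0.0, 0.001, -0.0]
```

View pics/w11z.png

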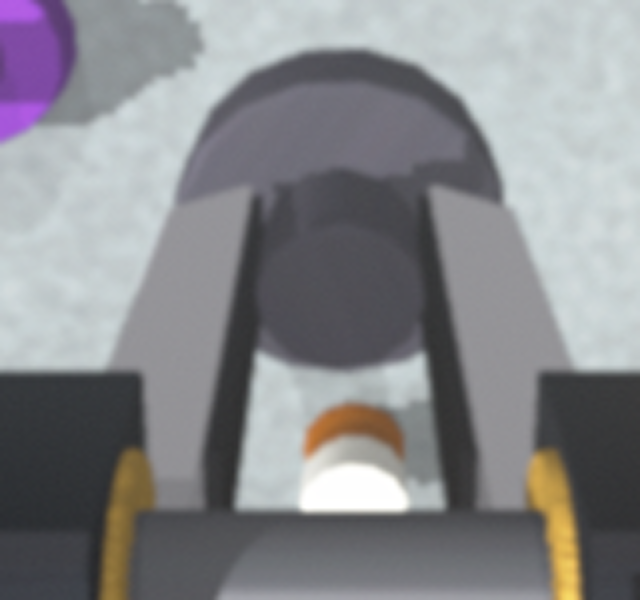

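>>> servo_tool:
  series:
    - [-0.2, 0.7, 0, 0, 0, 0]
    - [-0.5, 2.2, 0, 0, 0, 0]
    - [-1.0, 4.4, 0, 0, 0, 0]
    - [-1.5, 6.8, 0, 0, 0, 0]
    - [-2.1, 9.2, 0, 0, 0, 0]
    - [-2.6, 11.6, 0, 0, 0, 0]
    - [-3.0, 13.4, 0, 0, 0, 0]
    - [-3.3, 14.7, 0, 0, 0, 0]
    - [-3.5, 15.3, 0, 0, 0, 0]
    - [-3.5, 15.5, 0, 0, 0, 0]

```text
clock: 22.08
eef_pos: [631.9, -170.4, 161.1]
eef_rot: [3.142, -0.0, -0.11]
wrist_force: [0.0, 0.3, -3.2]
finger_gap: 21.4
```

>>> servo_tool:
  series:
    - [0, 0, 0.5, 0, 0, 0]
    - [0, 0, 1, 0, 0, 0]
    - [0, 0, 2, 0, 0, 0]
    - [0, 0, 3, 0, 0, 0]
    - [0, 0, 4, 0, 0, 0]
    - [0, 0, 4.5, 0, 0, 0]
    - [0, 0, 4.5, 0, 0, 0]
    - [0, 0, 4.5, 0, 0, 0]
    - [0, 0, 4.5, 0, 0, 0]
    - [0, 0, 4.5, 0, 0, 0]

```text
clock: 22.92
eef_pos: [632.8, -169.2, 116.6]
eef_rot: [3.141, -0.001, -0.109]
wrist_force: [-0.6, -0.2, -3.3]
finger_gap: 21.3
```

Run:
```python
from h import *
c=grab("wrist","w12")
for i in range(4):
    s=read_state();print(np.round(s["eef_pos"],1),s["finger_gap"],s["eef_rot"].round(3));camera("side")
```

```text
[ 632.7 -169.2  116.6] 20.95092677335339 [ 3.141e+00 -1.000e-03 -1.090e-01]
[ 632.7 -169.2  116.4] 21.283840240285734 [ 3.141e+00 -1.000e-03 -1.090e-01]
[ 632.6 -169.2  116.4] 21.001210233603405 [ 3.141e+00 -1.000e-03 -1.090e-01]
[ 632.6 -169.2  116.2] 21.201289493226355 [ 3.141 -0.    -0.109]
```

View pics/w12.png

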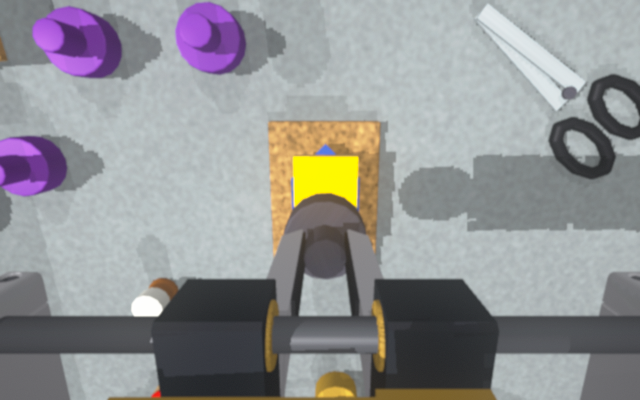

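>>> servo_tool:
  series:
    - [0, 0, 1, 0, 0, 0]
    - [0, 0, 2.5, 0, 0, 0]
    - [0, 0, 3.8, 0, 0, 0]
    - [0, 0, 4.6, 0, 0, 0]
    - [0, 0, 5.0, 0, 0, 0]
    - [0, 0, 5.2, 0, 0, 0]
    - [0, 0, 5.3, 0, 0, 0]
    - [0, 0, 5.36, 0, 0, 0]
    - [0, 0, 5.36, 0, 0, 0]
    - [0, 0, 5.36, 0, 0, 0]

```text
clock: 24.0
eef_pos: [632.7, -169.2, 62.9]
eef_rot: [3.141, -0.001, -0.109]
wrist_force: [-0.6, 0.2, -2.9]
finger_gap: 21.2
```

Run:
```python
from h import *
for i in range(4):
    s=read_state();print(np.round(s["eef_pos"],1),s["finger_gap"],s["eef_rot"].round(3),s["wrist_force"].round(1));camera("side")
```

```text
[ 632.7 -169.2   62.9] 21.23803676903763 [ 3.141e+00 -1.000e-03 -1.090e-01] [-0.6  0.2 -2.9]
[ 632.7 -169.2   62.8] 21.06315149186364 [ 3.141e+00 -1.000e-03 -1.090e-01] [ 0.5  0.4 -4. ]
[ 632.6 -169.2   62.7] 21.807887076958163 [ 3.141e+00 -1.000e-03 -1.090e-01] [ 0.3 -0.2 -3.2]
[ 632.6 -169.1   62.7] 21.294762755685518 [ 3.142 -0.    -0.108] [-0.3  0.2 -3. ]
```

>>> servo_tool:
  series:
    - [0, 0, 0.03, 0, 0, 0]
    - [0, 0, 0.06, 0, 0, 0]
    - [0, 0, 0.08, 0, 0, 0]
    - [0, 0, 0.08, 0, 0, 0]
    - [0, 0, 0.08, 0, 0, 0]
    - [0, 0, 0.08, 0, 0, 0]
    - [0, 0, 0.08, 0, 0, 0]
    - [0, 0, 0.08, 0, 0, 0]
    - [0, 0, 0.08, 0, 0, 0]
    - [0, 0, 0.08, 0, 0, 0]

```text
clock: 25.03
eef_pos: [632.6, -169.2, 62.0]
eef_rot: [3.141, -0.001, -0.109]
wrist_force: [-3.0, 0.4, 5.8]
finger_gap: 21.0
```

>>> servo_tool:
  series:
    - [0, 0, 0, 0, 0, 0]
    - [0, 0, 0, 0, 0, 0]
    - [0, 0, 0, 0, 0, 0]
    - [0, 0, 0, 0, 0, 0]
    - [0, 0, 0, 0, 0, 0]
    - [0, 0, 0, 0, 0, 0]
    - [0, 0, -1, 0, 0, 0]
    - [0, 0, -3, 0, 0, 0]
    - [0, 0, -6, 0, 0, 0]
    - [0, 0, -9, 0, 0, 0]
  gripper: 4.5

```text
clock: 25.87
eef_pos: [632.1, -169.0, 152.9]
eef_rot: [-3.141, 0.001, -0.109]
wrist_force: [0.3, -0.8, 0.3]
finger_gap: 45.3
```

>>> servo_tool:
  series:
    - [0, 0, -1, 0, 0, 0]
    - [0, 0, -1.5, 0, 0, 0]
    - [0, 0, -1.5, 0, 0, 0]
    - [0, 0, -1.5, 0, 0, 0]
    - [0, 0, -1.5, 0, 0, 0]
    - [0, 0, -1.5, 0, 0, 0]
    - [0, 0, -1.5, 0, 0, 0]
    - [0, 0, -1.5, 0, 0, 0]
    - [0, 0, -1.5, 0, 0, 0]
    - [0, 0, -1.5, 0, 0, 0]
  gripper: 9.4

```text
clock: 26.7
eef_pos: [632.5, -169.1, 166.4]
eef_rot: [-3.142, 0.0, -0.109]
wrist_force: [0.5, 0.6, -0.7]
finger_gap: 93.9
```

Run:
```python
from h import *
c=grab("wrist","w13")
for i in range(4):
    s=read_state();print(np.round(s["eef_pos"],1),s["finger_gap"],s["eef_rot"].round(3));camera("side")
show(c,"yellow",36);show(c,"cork",8);show(c,"red",14)
go(431.5,-4,165,68.6)
cv2.imwrite("pics/w13z.png",cv2.resize(c["pixels"][100:260,240:400,::-1],(640,600),interpolation=cv2.INTER_CUBIC))
```

```text
[ 632.5 -169.1  166.4] 93.97271406134298 [-3.142  0.    -0.109]
[ 632.5 -169.1  166.5] 93.77740624745968 [-3.142  0.    -0.109]
[ 632.5 -169.1  166.5] 94.12893093307189 [-3.142  0.    -0.108]
[ 632.5 -169.1  166.6] 94.06657537904778 [ 3.142 -0.    -0.109]
yellow (300, 209, 51, 21) ctr 605.8 -165.5 size 47.0 x 19.6 ang 83.8
yellow (298, 148, 56, 35) ctr 656.7 -171.4 size 49.2 x 30.8 ang 82.7
cork (199, 353, 38, 10) ctr 448.4 -25.7 size 42.2 x 9.9 ang 68.5
cork (520, 300, 33, 44) ctr 455.8 -391.2 size 60.3 x 27.5 ang 39.5
cork (276, 119, 97, 127) ctr 632.3 -167.6 size 127.9 x 91.8 ang -6.2
cork (0, 0, 54, 74) ctr 798.0 91.2 size 58.5 x 51.0 ang -0.4
red (174, 354, 60, 41) ctr 430.7 -7.5 size 62.6 x 44.0 ang 68.4
t 26.9 GO [-21.77, -14.24, 0.16] [0.0, -0.0, -1.306]
```

View pics/w13z.png

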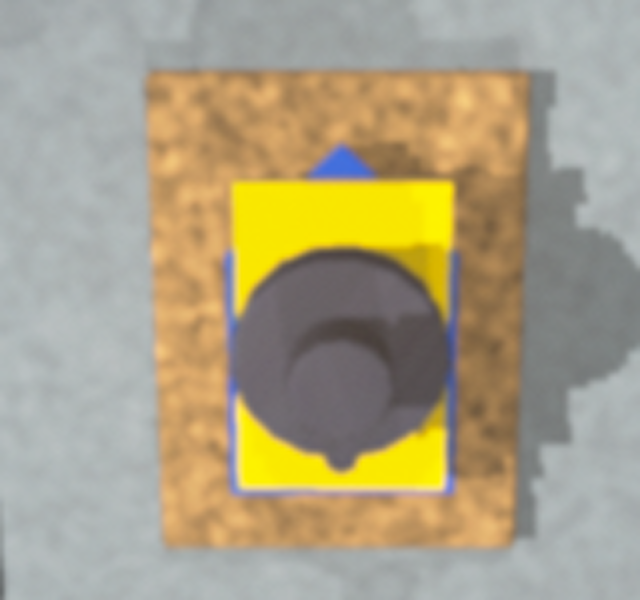

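>>> servo_tool:
  series:
    - [-3, -2, 0, 0, 0, -0.12]
    - [-6, -4, 0, 0, 0, -0.24]
    - [-9.2, -6, 0, 0, 0, -0.36]
    - [-12.4, -8, 0, 0, 0, -0.48]
    - [-15.6, -10.2, 0, 0, 0, -0.6]
    - [-18.8, -12.2, 0, 0, 0, -0.72]
    - [-21, -13.8, 1, 0, 0, -0.84]
    - [-21.8, -14.2, 2, 0, 0, -0.96]
    - [-21.8, -14.2, 3, 0, 0, -1.08]
    - [-21.8, -14.2, 3.5, 0, 0, -1.2]
  gripper: 7.5

```text
clock: 27.78
eef_pos: [430.5, -3.8, 131.1]
eef_rot: [3.142, -0.0, 1.098]
wrist_force: [0.3, -0.1, -0.6]
finger_gap: 74.7
```

>>> servo_tool:
  series:
    - [0, 0, 0, 0, 0, -0.106]
    - [0, 0, 0, 0, 0, -0.106]
    - [0, 0, 0, 0, 0, -0.106]
    - [0, 0, 0, 0, 0, -0.106]
    - [0, 0, 0, 0, 0, -0.106]
    - [0, 0, 0, 0, 0, -0.106]
    - [0, 0, 0, 0, 0, -0.106]
    - [0, 0, 0, 0, 0, -0.106]
    - [0, 0, 0, 0, 0, -0.106]
    - [0, 0, 0, 0, 0, -0.106]

```text
clock: 28.62
eef_pos: [431.1, -4.3, 131.6]
eef_rot: [-3.142, -0.0, 1.197]
wrist_force: [0.8, 0.1, -0.4]
finger_gap: 74.9
```

Run:
```python
from h import *
c=grab("wrist","w14")
for i in range(3):
    s=read_state();print(np.round(s["eef_pos"],1),s["finger_gap"],s["eef_rot"].round(3));camera("side")
show(c,"red",14)
x,y=[r[1][0] for r in blobs(c,"red",14,600)][0]
go(x,y,4,68.5)
```

```text
[431.2  -4.3 131.5] 74.56028054605197 [-3.142 -0.     1.197]
[431.1  -4.3 131.5] 75.18904203357741 [-3.142 -0.     1.197]
[431.1  -4.3 131.5] 75.17285339405029 [-3.142  0.     1.197]
red (301, 156, 49, 76) ctr 431.3 -3.5 size 68.1 x 42.5 ang 68.4
t 28.8 GO [0.08, -0.01, 12.75] [-0.0, 0.0, 0.002]
```

View pics/w14.png

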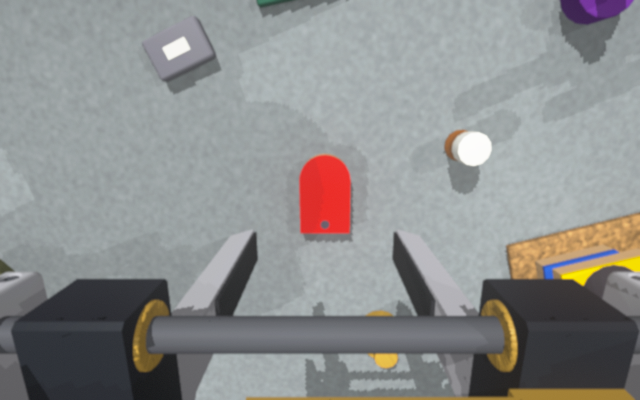

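>>> servo_tool:
  series:
    - [0, 0, 1.5, 0, 0, 0]
    - [0, 0, 4, 0, 0, 0]
    - [0, 0, 7, 0, 0, 0]
    - [0, 0, 10, 0, 0, 0]
    - [0, 0, 12, 0, 0, 0]
    - [0, 0, 12.6, 0, 0, 0]
    - [0, 0, 12.8, 0, 0, 0]
    - [0, 0, 12.8, 0, 0, 0]
    - [0, 0, 12.8, 0, 0, 0]
    - [0, 0, 12.8, 0, 0, 0]

```text
clock: 29.65
eef_pos: [431.9, -4.4, 4.7]
eef_rot: [3.14, -0.001, 1.197]
wrist_force: [1.1, 0.1, 0.1]
finger_gap: 74.7
```

>>> servo_tool:
  series:
    - [0, 0, 0, 0, 0, 0]
    - [0, 0, 0, 0, 0, 0]
    - [0, 0, 0, 0, 0, 0]
    - [0, 0, 0, 0, 0, 0]
    - [0, 0, 0, 0, 0, 0]
    - [0, 0, 0, 0, 0, 0]
    - [0, 0, 0, 0, 0, 0]
    - [0, 0, 0, 0, 0, 0]
    - [0, 0, -0.5, 0, 0, 0]
    - [0, 0, -1.5, 0, 0, 0]
  gripper: 3.5
  grip_force: 15

```text
clock: 30.48
eef_pos: [430.5, -4.3, 18.3]
eef_rot: [-3.14, 0.001, 1.197]
wrist_force: [-0.7, -0.3, -0.3]
finger_gap: 43.9
```

>>> servo_tool:
  series:
    - [0, 0, -2, 0, 0, 0]
    - [0, 0, -4.5, 0, 0, 0]
    - [0, 0, -7.5, 0, 0, 0]
    - [0, 0, -10.5, 0, 0, 0]
    - [0, 0, -13, 0, 0, 0]
    - [0, 0, -14.5, 0, 0, 0]
    - [0, 0, -15, 0, 0, 0]
    - [0, 0, -15, 0, 0, 0]
    - [0, 0, -15, 0, 0, 0]
    - [0, 0, -15, 0, 0, 0]

```text
clock: 31.32
eef_pos: [430.6, -4.3, 167.5]
eef_rot: [-3.14, 0.001, 1.197]
wrist_force: [0.5, -0.9, -0.4]
finger_gap: 43.7
```

Run:
```python
from h import *
c=grab("wrist","w15")
for i in range(3):
    s=read_state();print(np.round(s["eef_pos"],1),s["finger_gap"],s["eef_rot"].round(3));camera("side")
show(c,"red",s["eef_pos"][2]+10)
go(509.4,189.7,170,-10)
```

```text
[430.6  -4.3 167.5] 43.643656450432296 [-3.140e+00  1.000e-03  1.197e+00]
[430.7  -4.3 167.6] 43.73383337273136 [-3.140e+00  1.000e-03  1.197e+00]
[430.8  -4.3 167.7] 44.1556673259066 [-3.14   0.     1.197]
red (282, 189, 86, 126) ctr 430.3 -4.3 size 71.1 x 44.1 ang 69.5
t 31.5 GO [20.93, 0.23, -0.22] [-0.001, 0.001, 1.372]
```

View pics/w15.png

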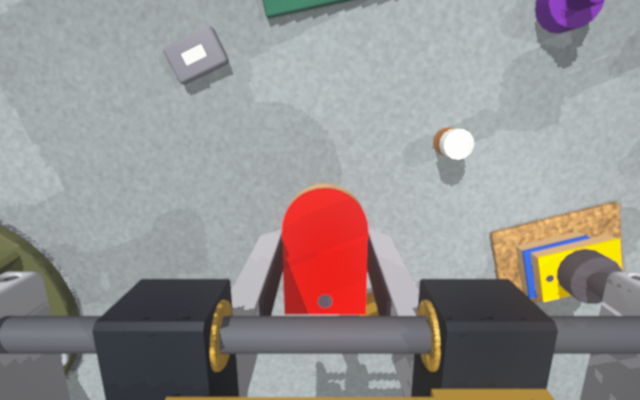

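>>> servo_tool:
  series:
    - [1, 0, 0, 0, 0, 0.08]
    - [3, 0, 0, 0, 0, 0.2]
    - [5.5, 0, 0, 0, 0, 0.32]
    - [8, 0.1, 0, 0, 0, 0.44]
    - [11, 0.1, 0, 0, 0, 0.56]
    - [14, 0.1, 0, 0, 0, 0.68]
    - [17, 0.1, 0, 0, 0, 0.8]
    - [19.3, 0.1, 0, 0, 0, 0.92]
    - [20.5, 0.2, 0, 0, 0, 1.04]
    - [20.93, 0.2, 0, 0, 0, 1.16]

```text
clock: 32.35
eef_pos: [509.6, 191.5, 167.7]
eef_rot: [3.141, 0.001, 0.033]
wrist_force: [-1.1, -0.9, -1.0]
finger_gap: 43.8
```

>>> servo_tool:
  series:
    - [0, 0, 0, 0, 0, 0.1]
    - [0, 0, 0, 0, 0, 0.18]
    - [0, 0, 0, 0, 0, 0.212]
    - [0, 0, 0, 0, 0, 0.212]
    - [0, 0, 0, 0, 0, 0.212]
    - [0, 0, 0, 0, 0, 0.212]
    - [0, 0, 0, 0, 0, 0.212]
    - [0, 0, 0, 0, 0, 0.212]
    - [0, 0, 0, 0, 0, 0.212]
    - [0, 0, 0, 0, 0, 0.212]

```text
clock: 33.18
eef_pos: [509.4, 189.8, 168.6]
eef_rot: [-3.142, -0.0, -0.174]
wrist_force: [0.5, 0.6, 0.1]
finger_gap: 43.5
```

Run:
```python
from h import *
c=grab("wrist","w16")
for i in range(3):
    s=read_state();print(np.round(s["eef_pos"],1),s["finger_gap"],s["eef_rot"].round(3));camera("side")
show(c,"red",s["eef_pos"][2]+10);show(c,"green",8)
go(509.4,189.5,14,-10)
```

```text
[509.4 189.8 168.6] 43.5306784036163 [-3.142 -0.    -0.174]
[509.3 189.8 168.6] 44.204196438843205 [-3.142 -0.    -0.174]
[509.4 189.8 168.6] 43.34333531895354 [-3.142 -0.    -0.174]
red (283, 189, 84, 124) ctr 509.0 191.2 size 69.5 x 43.9 ang -10.0
red (279, 0, 72, 46) ctr 618.7 176.3 size 31.4 x 18.3 ang 80.0
green (279, 119, 93, 97) ctr 525.1 187.9 size 95.8 x 89.5 ang -10.3
t 33.4 GO [0.01, 0.03, 15.46] [0.0, -0.0, 0.0]
```

View pics/w16.png

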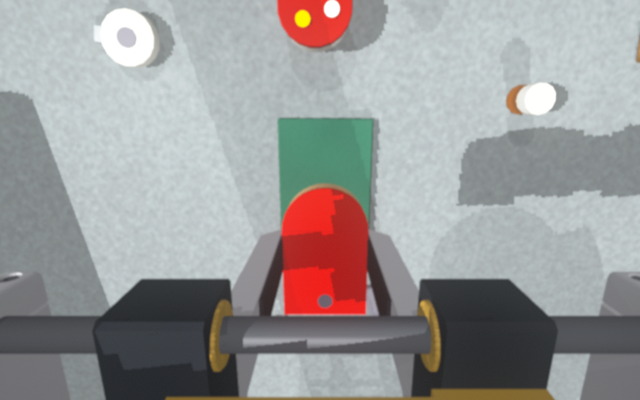

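>>> servo_tool:
  series:
    - [0.08, 0.03, 2.5, 0, 0, 0]
    - [0.08, 0.03, 6, 0, 0, 0]
    - [0.08, 0.03, 9.5, 0, 0, 0]
    - [0.08, 0.03, 12.5, 0, 0, 0]
    - [0.08, 0.03, 14.4, 0, 0, 0]
    - [0.08, 0.03, 15.2, 0, 0, 0]
    - [0.08, 0.03, 15.5, 0, 0, 0]
    - [0.08, 0.03, 15.66, 0, 0, 0]
    - [0.08, 0.03, 15.66, 0, 0, 0]
    - [0.08, 0.03, 15.66, 0, 0, 0]

```text
clock: 34.22
eef_pos: [510.8, 189.6, 13.2]
eef_rot: [-3.141, -0.002, -0.175]
wrist_force: [-0.4, -0.0, 1.5]
finger_gap: 43.8
```

>>> servo_tool:
  series:
    - [0, 0, 0, 0, 0, 0]
    - [0, 0, 0, 0, 0, 0]
    - [0, 0, 0, 0, 0, 0]
    - [0, 0, 0, 0, 0, 0]
    - [0, 0, 0, 0, 0, 0]
    - [0, 0, 0, 0, 0, 0]
    - [0, 0, -1, 0, 0, 0]
    - [0, 0, -3, 0, 0, 0]
    - [0, 0, -6, 0, 0, 0]
    - [0, 0, -9, 0, 0, 0]
  gripper: 6.5

```text
clock: 35.05
eef_pos: [509.6, 189.3, 103.3]
eef_rot: [3.141, 0.001, -0.175]
wrist_force: [0.2, 0.0, 0.3]
finger_gap: 64.7
```

>>> servo_tool:
  series:
    - [0, 0, -3, 0, 0, 0]
    - [0, 0, -5, 0, 0, 0]
    - [0, 0, -6, 0, 0, 0]
    - [0, 0, -6.5, 0, 0, 0]
    - [0, 0, -6.5, 0, 0, 0]
    - [0, 0, -6.5, 0, 0, 0]
    - [0, 0, -6.5, 0, 0, 0]
    - [0, 0, -6.5, 0, 0, 0]
    - [0, 0, -6.5, 0, 0, 0]
    - [0, 0, -6.5, 0, 0, 0]
  gripper: 9.4

```text
clock: 35.88
eef_pos: [509.9, 189.3, 166.4]
eef_rot: [3.141, 0.001, -0.175]
wrist_force: [0.2, 0.5, -0.4]
finger_gap: 94.5
```

Run:
```python
from h import *
c=grab("wrist","w17")
for i in range(3):
    s=read_state();print(np.round(s["eef_pos"],1),s["finger_gap"],s["eef_rot"].round(3));camera("side")
show(c,"red",22);show(c,"green",8)
cc=grab("side"); 
for n,p in (("wrist0",0),):
    pass
sc=grab("scene","s17")
# brass knob top in scene approx (283.5,149)
print(plane(sc,[283.5,149.5],46))
cv2.imwrite("pics/s17z.png",cv2.resize(sc["pixels"][130:180,255:315,::-1],(720,600),interpolation=cv2.INTER_CUBIC))
```

```text
[510.  189.3 166.6] 94.08786437335421 [ 3.141e+00  1.000e-03 -1.750e-01]
[510.  189.4 166.7] 93.92142403938279 [ 3.141  0.    -0.175]
[510.  189.4 166.8] 93.84008329341869 [ 3.141  0.    -0.174]
red (302, 151, 46, 71) ctr 510.7 190.4 size 68.4 x 43.3 ang -10.0
red (278, 0, 73, 46) ctr 653.1 174.3 size 60.8 x 34.9 ang 80.0
green (278, 120, 94, 125) ctr 509.7 190.5 size 126.1 x 89.2 ang -10.1
[[ 431.02809459 -153.94146872]]
```

View pics/w17.png

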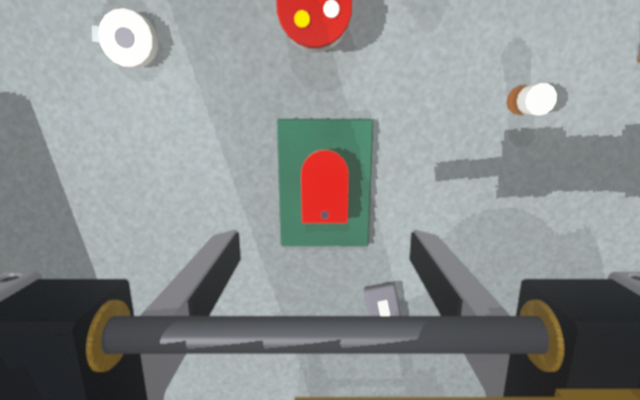

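View pics/s17z.png

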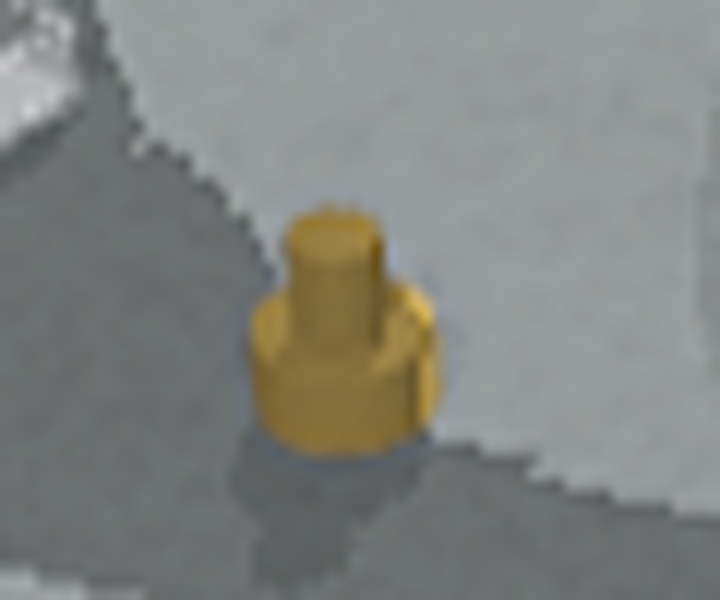

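Run:
```python
from h import *
go(432,-154.5,150,-10)
```

```text
t 36.2 GO [-1.72, 35.22, 1.69] [0.0, 0.0, 0.0]
```

>>> servo_tool:
  series:
    - [-0.2, 3, 0, 0, 0, 0]
    - [-0.4, 7, 0, 0, 0, 0]
    - [-0.6, 11, 0, 0, 0, 0]
    - [-0.8, 15, 0, 0, 0, 0]
    - [-1, 19, 0, 0, 0, 0]
    - [-1.2, 23, 0, 0, 0, 0]
    - [-1.4, 27, 0.4, 0, 0, 0]
    - [-1.6, 31, 0.9, 0, 0, 0]
    - [-1.7, 34, 1.4, 0, 0, 0]
    - [-1.7, 35.2, 1.7, 0, 0, 0]
  gripper: 6

```text
clock: 37.02
eef_pos: [431.1, -157.4, 149.7]
eef_rot: [3.141, -0.0, -0.177]
wrist_force: [0.3, 0.9, -0.2]
finger_gap: 60.3
```

>>> servo_tool:
  series:
    - [0, 0, 0, 0, 0, 0]
    - [0, 0, 0, 0, 0, 0]
    - [0, 0, 0, 0, 0, 0]
    - [0, 0, 0, 0, 0, 0]
    - [0, 0, 0, 0, 0, 0]
    - [0, 0, 0, 0, 0, 0]
    - [0, 0, 0, 0, 0, 0]
    - [0, 0, 0, 0, 0, 0]
    - [0, 0, 0, 0, 0, 0]
    - [0, 0, 0, 0, 0, 0]

```text
clock: 37.85
eef_pos: [432.2, -154.3, 149.9]
eef_rot: [3.142, 0.0, -0.174]
wrist_force: [0.0, 0.2, -0.7]
finger_gap: 60.4
```

Run:
```python
from h import *
c=grab("wrist","w18")
for i in range(3):
    s=read_state();print(np.round(s["eef_pos"],1),s["finger_gap"],s["eef_rot"].round(3));camera("side")
cv2.imwrite("pics/w18z.png",cv2.resize(c["pixels"][120:280,240:400,::-1],(640,600),interpolation=cv2.INTER_CUBIC))
```

```text
[ 432.2 -154.3  149.9] 60.00514004973418 [-3.142  0.    -0.175]
[ 432.2 -154.3  149.9] 59.96781584227095 [-3.142  0.    -0.175]
[ 432.2 -154.3  150. ] 60.322030581246985 [-3.142  0.    -0.175]
```

View pics/w18.png

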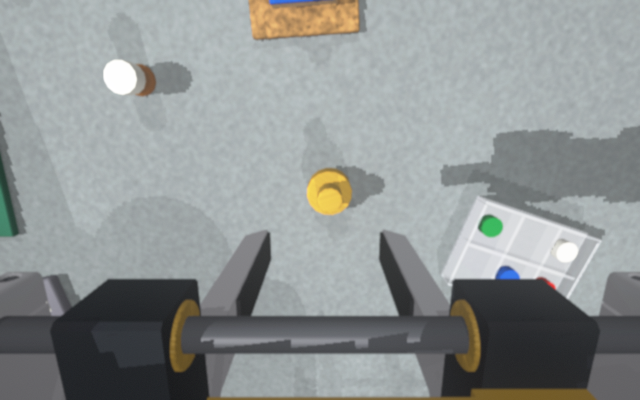

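View pics/w18z.png

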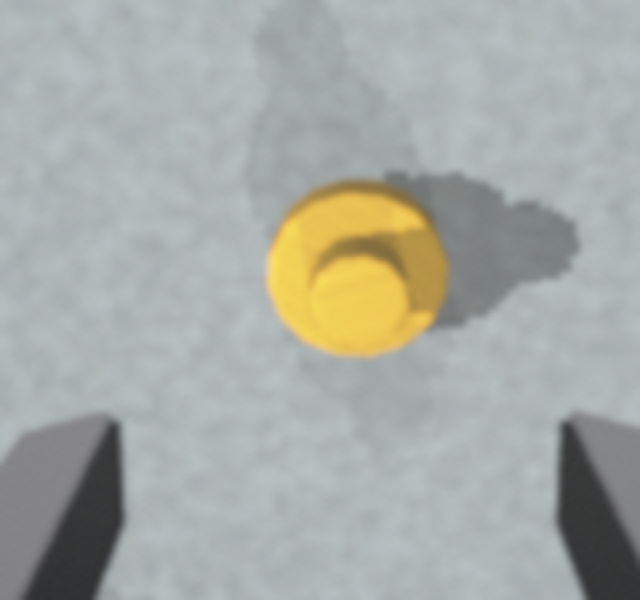

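Run:
```python
from h import *
c=grab("wrist")
x,y=plane(c,[330,199.5],46)[0];print(x,y)
go(x-0.7,y-0.6,26,-10)
```

```text
430.54746588952366 -157.54024410413066
t 38.1 GO [-0.17, 0.42, 12.4] [0.0, 0.0, -0.0]
```

>>> servo_tool:
  series:
    - [-0.17, 0.4, 1, 0, 0, 0]
    - [-0.17, 0.4, 3, 0, 0, 0]
    - [-0.17, 0.4, 6, 0, 0, 0]
    - [-0.17, 0.4, 9, 0, 0, 0]
    - [-0.17, 0.4, 11, 0, 0, 0]
    - [-0.17, 0.4, 12.1, 0, 0, 0]
    - [-0.17, 0.4, 12.4, 0, 0, 0]
    - [-0.17, 0.4, 12.4, 0, 0, 0]
    - [-0.17, 0.4, 12.4, 0, 0, 0]
    - [-0.17, 0.4, 12.4, 0, 0, 0]

```text
clock: 38.93
eef_pos: [430.3, -158.2, 26.7]
eef_rot: [3.141, -0.001, -0.175]
wrist_force: [0.3, 0.1, 0.8]
finger_gap: 59.7
```

>>> servo_tool:
  series:
    - [0, 0, 0, 0, 0, 0]
    - [0, 0, 0, 0, 0, 0]
    - [0, 0, 0, 0, 0, 0]
    - [0, 0, 0, 0, 0, 0]
    - [0, 0, 0, 0, 0, 0]
    - [0, 0, 0, 0, 0, 0]
    - [0, 0, 0, 0, 0, 0]
    - [0, 0, 0, 0, 0, 0]
    - [0, 0, -0.5, 0, 0, 0]
    - [0, 0, -1.5, 0, 0, 0]
  gripper: 1.5
  grip_force: 30

```text
clock: 39.77
eef_pos: [429.1, -157.6, 40.5]
eef_rot: [-3.141, 0.002, -0.175]
wrist_force: [0.7, 1.1, -2.5]
finger_gap: 21.6
```

>>> servo_tool:
  series:
    - [0, 0, -2, 0, 0, 0]
    - [0, 0, -4.5, 0, 0, 0]
    - [0, 0, -7.5, 0, 0, 0]
    - [0, 0, -10, 0, 0, 0]
    - [0, 0, -11.5, 0, 0, 0]
    - [0, 0, -12, 0, 0, 0]
    - [0, 0, -12, 0, 0, 0]
    - [0, 0, -12, 0, 0, 0]
    - [0, 0, -12, 0, 0, 0]
    - [0, 0, -12, 0, 0, 0]

```text
clock: 40.6
eef_pos: [429.4, -157.7, 159.9]
eef_rot: [-3.141, 0.002, -0.175]
wrist_force: [0.1, 0.2, -2.7]
finger_gap: 21.4
```

Run:
```python
from h import *
c=grab("wrist","w19")
for i in range(3):
    s=read_state();print(np.round(s["eef_pos"],1),s["finger_gap"],s["eef_rot"].round(3));camera("side")
cv2.imwrite("pics/w19z.png",cv2.resize(c["pixels"][180:340,240:400,::-1],(640,600),interpolation=cv2.INTER_CUBIC))
go(509.8,189.4,160,-10)
```

```text
[ 429.5 -157.8  160. ] 21.280366161266066 [-3.141e+00  2.000e-03 -1.750e-01]
[ 429.6 -157.8  160.2] 21.230873229988784 [-3.141e+00  1.000e-03 -1.750e-01]
[ 429.7 -157.9  160.3] 21.05064148168885 [-3.141e+00  1.000e-03 -1.750e-01]
t 40.8 GO [1.86, -35.59, 0.06] [-0.0, 0.001, 0.0]
```

View pics/w19z.png

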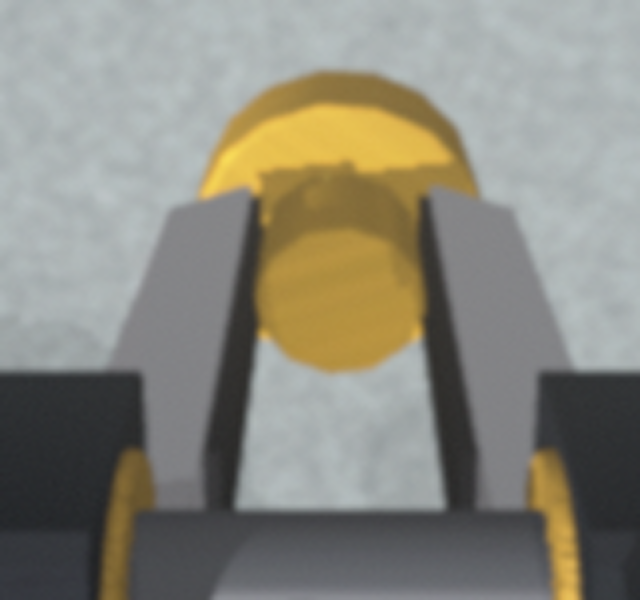

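>>> servo_tool:
  series:
    - [0.05, -1, 0, 0, 0, 0]
    - [0.15, -3, 0, 0, 0, 0]
    - [0.3, -6.3, 0, 0, 0, 0]
    - [0.5, -10, 0, 0, 0, 0]
    - [0.7, -13.9, 0, 0, 0, 0]
    - [0.9, -17.8, 0, 0, 0, 0]
    - [1.1, -21.7, 0, 0, 0, 0]
    - [1.3, -25.6, 0, 0, 0, 0]
    - [1.5, -29.2, 0, 0, 0, 0]
    - [1.7, -32.2, 0, 0, 0, 0]

```text
clock: 41.63
eef_pos: [502.2, 159.5, 160.9]
eef_rot: [-3.141, 0.0, -0.173]
wrist_force: [-0.1, -0.7, -2.3]
finger_gap: 21.4
```

>>> servo_tool:
  series:
    - [0.1, -2, 0, 0, 0, 0]
    - [0.15, -3, 0.5, 0, 0, 0]
    - [0.15, -3.4, 1.5, 0, 0, 0]
    - [0.15, -3.4, 3, 0, 0, 0]
    - [0.15, -3.4, 4.3, 0, 0, 0]
    - [0.15, -3.4, 5, 0, 0, 0]
    - [0.15, -3.4, 5, 0, 0, 0]
    - [0.15, -3.4, 5, 0, 0, 0]
    - [0.15, -3.4, 5, 0, 0, 0]
    - [0.15, -3.4, 5, 0, 0, 0]

```text
clock: 42.47
eef_pos: [510.3, 189.3, 111.7]
eef_rot: [-3.141, -0.001, -0.175]
wrist_force: [0.1, 0.3, -1.9]
finger_gap: 21.3
```

Run:
```python
from h import *
c=grab("wrist","w20")
for i in range(3):
    s=read_state();print(np.round(s["eef_pos"],1),s["finger_gap"],s["eef_rot"].round(3));camera("side")
show(c,"green",8)
go(509.8,189.4,48.3,-10)
```

```text
[510.2 189.3 111.6] 21.259538416251566 [-3.141e+00 -1.000e-03 -1.750e-01]
[510.1 189.4 111.5] 21.441411541103456 [-3.141e+00 -1.000e-03 -1.750e-01]
[510.1 189.4 111.4] 21.47362739799388 [-3.141e+00 -1.000e-03 -1.750e-01]
green (269, 122, 112, 130) ctr 518.0 189.1 size 110.5 x 89.7 ang -10.1
t 42.7 GO [-0.03, 0.01, 6.3] [-0.0, -0.001, -0.0]
```

View pics/w20.png

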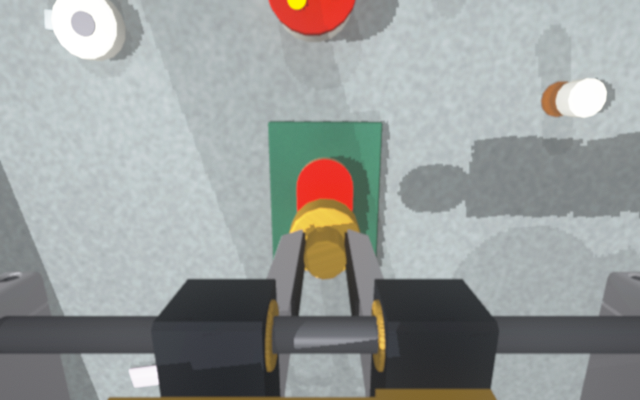

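>>> servo_tool:
  series:
    - [-0.03, 0, 1.5, 0, 0, 0]
    - [-0.03, 0, 3.2, 0, 0, 0]
    - [-0.03, 0, 4.7, 0, 0, 0]
    - [-0.03, 0, 5.6, 0, 0, 0]
    - [-0.03, 0, 6.0, 0, 0, 0]
    - [-0.03, 0, 6.2, 0, 0, 0]
    - [-0.03, 0, 6.28, 0, 0, 0]
    - [-0.03, 0, 6.33, 0, 0, 0]
    - [-0.03, 0, 6.33, 0, 0, 0]
    - [-0.03, 0, 6.33, 0, 0, 0]

```text
clock: 43.5
eef_pos: [509.8, 189.6, 48.2]
eef_rot: [-3.141, -0.001, -0.175]
wrist_force: [0.5, -0.9, -3.0]
finger_gap: 21.2
```

>>> servo_tool:
  series:
    - [0, 0, 0, 0, 0, 0]
    - [0, 0, 0, 0, 0, 0]
    - [0, 0, 0, 0, 0, 0]
    - [0, 0, 0, 0, 0, 0]
    - [0, 0, 0, 0, 0, 0]
    - [0, 0, 0, 0, 0, 0]
    - [0, 0, 0, 0, 0, 0]
    - [0, 0, 0, 0, 0, 0]
    - [0, 0, 0, 0, 0, 0]
    - [0, 0, 0, 0, 0, 0]

```text
clock: 44.33
eef_pos: [509.8, 189.5, 48.0]
eef_rot: [-3.141, -0.001, -0.174]
wrist_force: [-0.2, 0.3, 6.1]
finger_gap: 21.7
```

In contact. Release.

>>> servo_tool:
  series:
    - [0, 0, 0, 0, 0, 0]
    - [0, 0, 0, 0, 0, 0]
    - [0, 0, 0, 0, 0, 0]
    - [0, 0, 0, 0, 0, 0]
    - [0, 0, 0, 0, 0, 0]
    - [0, 0, 0, 0, 0, 0]
    - [0, 0, -1, 0, 0, 0]
    - [0, 0, -3, 0, 0, 0]
    - [0, 0, -6, 0, 0, 0]
    - [0, 0, -9, 0, 0, 0]
  gripper: 4.5

```text
clock: 45.17
eef_pos: [509.2, 189.4, 139.1]
eef_rot: [3.141, 0.001, -0.175]
wrist_force: [0.6, 0.2, 0.3]
finger_gap: 45.0
```

>>> servo_tool:
  series:
    - [0, 0, -2, 0, 0, 0]
    - [0, 0, -4, 0, 0, 0]
    - [0, 0, -6, 0, 0, 0]
    - [0, 0, -7, 0, 0, 0]
    - [0, 0, -7, 0, 0, 0]
    - [0, 0, -7, 0, 0, 0]
    - [0, 0, -7, 0, 0, 0]
    - [0, 0, -7, 0, 0, 0]
    - [0, 0, -7, 0, 0, 0]
    - [0, 0, -7, 0, 0, 0]
  gripper: 9.4

```text
clock: 46.0
eef_pos: [509.4, 189.4, 207.0]
eef_rot: [3.141, 0.001, -0.175]
wrist_force: [-0.3, -0.0, 0.4]
finger_gap: 93.8
```

Run:
```python
from h import *
c=grab("wrist","w21")
s=read_state();print(np.round(s["eef_pos"],1),s["wrist_force"])
show(c,"green",8);show(c,"red",22)
cv2.imwrite("pics/w21z.png",cv2.resize(c["pixels"][90:260,240:410,::-1],(680,600),interpolation=cv2.INTER_CUBIC))
a=grab("scene","s21");grab("side","d21")
b=cv2.imread("pics/scene0.png")
# bystander shift check
for n,(u,v,w,h) in {"pot":(318,182,24,26),"tin":(385,216,40,38)}.items():
    print(n,cv2.absdiff(b[v:v+h,u:u+w],np.ascontiguousarray(a["pixels"][v:v+h,u:u+w,::-1])).mean())
```

```text
[509.5 189.5 207.2] [ 0.48726957  0.00903709 -0.02921837]
green (283, 118, 84, 113) ctr 510.0 190.4 size 125.8 x 89.3 ang -10.0
red (305, 191, 40, 19) ctr 486.5 194.5 size 42.5 x 20.2 ang 79.2
red (305, 146, 39, 27) ctr 532.6 188.7 size 41.4 x 24.3 ang 89.1
red (284, 0, 63, 53) ctr 658.1 173.5 size 59.4 x 45.6 ang 80.0
pot 11.04326923076923
tin 2.687719298245614
```

View pics/w21z.png

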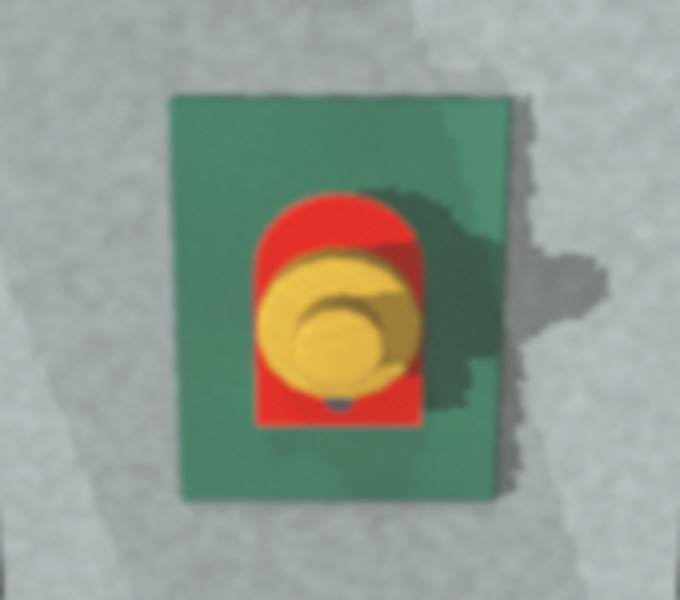

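View pics/s21.png

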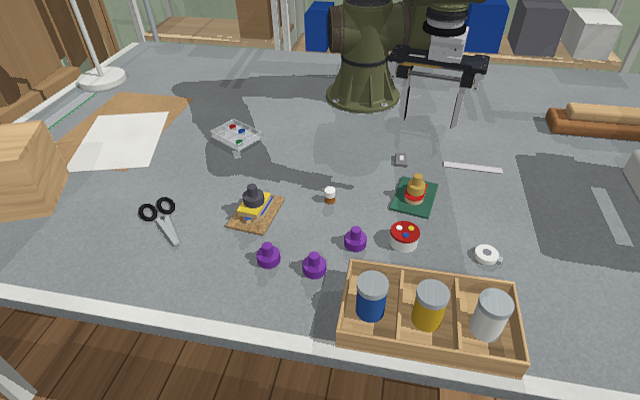

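View pics/d21.png

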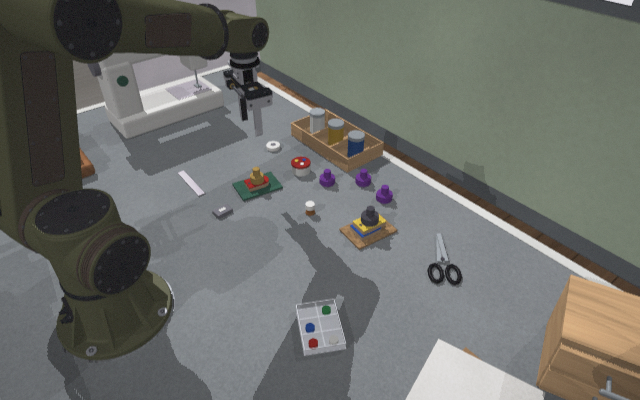

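Run:
```python
from h import *
c=grab("wrist"); print("brass",plane(c,[240+339/4,90+344/3.529],68))
a=grab("scene")
print("pot diff now vs bright: pot white centroid")
for f in("scene0","s21"):
    im=cv2.imread(f"pics/{f}.png")[182:208,318:342]; h=cv2.cvtColor(im,cv2.COLOR_BGR2HSV)
    for lo,hi in (((0,0,190),(180,40,255)),((5,120,60),(20,255,255))):
        m=cv2.inRange(h,lo,hi); M=cv2.moments(m,True); print(f,M["m00"],M["m10"]/max(M["m00"],1),M["m01"]/max(M["m00"],1))
p=a["pixels"][:,:,::-1]
cv2.imwrite("pics/s22.png",np.hstack([cv2.resize(np.ascontiguousarray(p[175:240,220:295]),(400,347),interpolation=cv2.INTER_CUBIC),cv2.resize(np.ascontiguousarray(p[165:230,375:450]),(400,347),interpolation=cv2.INTER_CUBIC)]))
```

```text
brass [[510.96333308 190.1405824 ]]
pot diff now vs bright: pot white centroid
scene0 80.0 12.075 8.5125
scene0 47.0 11.553191489361701 18.48936170212766
s21 80.0 12.075 8.5125
s21 47.0 11.553191489361701 18.48936170212766
```

View pics/s22.png

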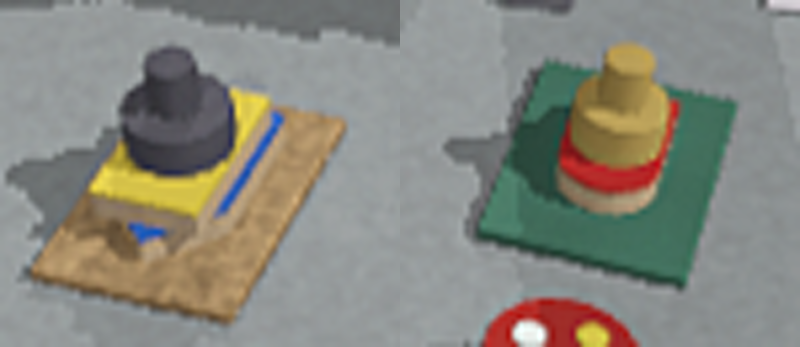

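```bash
python3 -c "
from cell import *
print(sign_off(), read_state()['clock'])"
```

```text
the job is handed in; nothing more can be done
the job is handed in; nothing more can be done
```

Both sets are stacked as asked, and I handed the job in at about 46 s of the 125 s allowed. The cork board holds the blue pocket template, then the yellow flap template, then the dark steel weight. The green board holds the red tab template with the brass weight on top.

**Centring and squareness:**
- **Cork board:** by the wrist camera, blue is about 1.9 mm off the board's centre and yellow about 2.5 mm. Both are within 0.2° of square.
- **Green board:** red and brass are about 1 mm off the board's centre, and red is square to about 0.1°.
- **Steel weight:** I checked it only by eye in the wrist view, where it looks centred on the yellow template. I did not put a number on it.

**Disagreement:** for the blue template against the cork board, the wrist camera read +1.4 / −1.3 mm (x / y) and the scene camera read −1.8 / −2.4 mm. That spread is about the size of the stated 2 mm calibration error, so I did not move anything to correct it.

**Bystanders:** the pin pot's pixel centroid in the scene camera is unchanged. The image patch around the tin changed very little, and I saw no movement.

At hand-in the gripper was open and about 200 mm up, touching nothing. The wrist force never read above about 7 N after a move, and I saw no sign of any other limit being passed.

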